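Swap the empty jar at the back of the ingredient rack

TASK

The red-lidded jar at the back of the steel ingredient rack is empty: move the yellow carton and the blue box out of the way onto the low steel tray, stand the empty jar in the grey dirties tub, and stand the fresh jar (red lid with a white seal strip) in its place on the red mark. Only then put the yellow carton and the blue box back in front, each upright and centred on the mark of its own colour. Set things down rather than dropping them, knock nothing over, and leave the green-lidded jar where it stands.

Things in the scene. Friction and masses are not known exactly. Their poses are not given: they have to be found in the camera images.
- carton_center (a point): Tall yellow drinks carton, 62 x 62 mm and 155 mm high, with a green screw cap (24 mm wide, 10 mm high) on the middle of its top; about 0.45 kg. The point is the centre of the carton, 77.5 mm above its underside; its z axis points up, x and y are square to its sides. Starts in the front row of the rack on the yellow mark. It is tall, so grip it well above the centre (for instance 40 mm above it).
- box_center (a point): Tall blue carton box with a white lower band, 60 x 60 mm and 150 mm high, flat top; about 0.40 kg. The point is its centre, 75 mm above its underside; z up, x and y square to its sides. Starts in the front row of the rack on the blue mark. Grip it well above the centre (for instance 40 mm above it).
- jar_empty_center (a point): Empty clear glass jar with a plain red screw lid, upright cylinder 52 mm in diameter, 80 mm high, about 0.12 kg. The point is its centre, 40 mm above its underside; z up. Starts in the back row of the rack on the red mark, about 65 mm (centre to centre, towards the far side) behind one of the two tall packs.
- jar_fresh_center (a point): Full glass jar (brown contents, white label) with a red screw lid that has a white paper seal strip across it: same size, 52 mm in diameter, 80 mm high, about 0.22 kg. The point is its centre, 40 mm above its underside; z up. Starts on the bench, in front of the rack.
- jar_green_center (a point): Full glass jar with a green screw lid, same size (52 mm in diameter, 80 mm high); the point is its centre, 40 mm up. It stands in the back row on a green mark, 90 mm beside the red mark, and is to be left alone.
- mark_yellow: Yellow floor mark, 66 x 82 mm (flat), with a yellow label clip on the rack's front lip: the yellow carton's place in the front row. Origin: centre of the place, on the rack's floor (10 mm above the bench). Its x axis points to the back of the rack (away from the robot), y along the rack, z up. The yellow and blue marks lie side by side, 90 mm apart along y; which is left varies.
- mark_blue: Blue floor mark, 66 x 82 mm (flat), with a blue label clip on the rack's front lip: the blue box's place in the front row. Origin and axes as for the yellow mark.
- mark_red: Red floor mark, 60 x 76 mm (flat), in the back row, 65 mm behind the front row's centre line: the place of the red-lidded jar. Origin: centre of the place, on the rack's floor; axes as for the yellow mark. The rack is 300 mm (y) by 150 mm (x); a wire guard 40 mm high above the bench runs along its back and its two ends, its rear wire 40 mm behind the red mark's centre. A low stack of white ramekins stands at the rack's -y end.
- tray: Low stainless-steel tray on the bench, to the left or right of the rack: 215 mm (x) by 135 mm (y), rim 14 mm high, walls and floor 3 mm thick; fixed. Origin: centre of its underside, z up. The place where the two tall packs are set aside (they fit side by side, 50 mm either way from the centre along x).
- tub: Grey plastic dirties tub on the bench, on the other side of the rack from the tray: 215 mm (x) by 135 mm (y), 40 mm high, walls and floor 4 mm thick, with a lug at each end; fixed. Origin: centre of its underside, z up. The place for the empty jar.
Things that resemble listed ones, but are neither listed nor needed, are in the scene too. What is meant by the part that bears box_center is not black or turquoise, and is the larger of those in its own colour.

How it is judged:
By the outcome, as a careful person would: the job done as asked, in the order asked, and still so for the second after the job is handed in, with the robot touching nothing.
It also fails if it takes over 128 s, if anything falls off the work surface, if the arm or the gripper's body presses on something with over 40 N, if the wrist force passes 120 N, or if a joint passes its speed limit or range.

ROBOT

A 7-joint arm with a two-finger parallel gripper is mounted at the origin on the work surface. World frame = base frame: x ahead of the robot, y to its left, z up, the work surface at z = 0. Lengths are in m, angles in degrees, forces in N, time in s.
With the tool pointing down it reaches from about 0.425 to 0.875 m from the base axis. Payload 4.7 kg.
Tool frame: the origin (TCP) lies midway between the tips of the shut fingers; the grasp point (between the pads) lies 19 mm behind it; z points along the fingers, y is the line along which they close (so a half turn about z gives the same grasp; the last joint's range is limited). The gripper opens to 87 mm and grips with 3 to 60 N. Pads are 19 mm wide; open, the fingers measure 117 mm over their backs; the gripper's body (75 mm by 190 mm) begins 51 mm behind the grasp point.
Start: joints at [67.557, 18.392, -4.016, 83.108, 1.295, 78.541, -3.26], TCP at [0.257, -0.597, 0.223] pointing down, gripper open.
Joint ranges: [-163.93, 163.93], [-17.29, 119.83], [-79.2, 71.16], [3.27, 140.29], [-89.18, 269.18], [5.43, 117.66], [-154.24, 154.24]. Speed limits (degrees/s): [147.25, 147.25, 180, 180, 180, 180, 180].

INTERFACE

Orientations are given as [roll, pitch, yaw] about the fixed x, y, z axes, in that order (R = Rz(yaw) Ry(pitch) Rx(roll)).
In Python, from cell import env gives the robot as it stands. The module is installed in compiled form; this text tells all that it offers.
- The arm moves only by the tool send_rows, never from a script. Its argument "series" is a list of rows, each an object with "travel": the shift along the tool's x, y, z in cm, a list of three; "dr": the turn, a rotation vector about the tool's x, y, z in degrees, a list of three; "claw": the finger opening in cm, from 0 to 8.7. In form: [{"travel": [tx, ty, tz], "dr": [wx, wy, wz], "claw": claw}, ...]. A call has 1 to 12 rows; each row is the pose to reach, as a shift and turn from the pose commanded when the call began, along the tool's axes at that moment; what a row does not reach only later rows make up. A row lasts 1/12 s, in which the tool goes at most 41.7 mm and 7.16 degrees, less where a joint would pass 70% of its speed; a pose out of reach is approached as far as the arm can. A call with a gripper value outside its range is refused whole. The fingers move at their own pace and stop on an object; "grip_force" is the grip in N (left out, the last holds). Time passes only in rows, so rows that repeat a pose let the fingers close. It gives the time, the measured TCP pose, the force and the opening at its end, in the units of the state.
- env.get_obs(): the state, without advancing time (a new reading comes with each control period).
- env.read_camera(name): name is "side" or "top"; returns the picture (384x512x3 uint8, blue, green, red); there is no depth.
- env.calibration(name): a dict with "fx", "fy", "cx", "cy" (pixels), "distortion" ([k1, k2, p1, p2, k3] as OpenCV has them; the pictures are not rectified), "cam_to_world" (4x4, takes a point from camera to world coordinates). Camera axes: x right, y down, z forward; pixel columns grow to the right and rows downward; lengths in m; the calibration is good to about 2 mm. A picture is of the moment at which its call begins. calibration takes no time and is no camera call.
- env.sign_off(): hands the job in, once; it reports no verdict.
The state is a dict: "time_s": time; "qpos": joint angles; "joint_velocities": joint speeds; "effort": joint torques, N m; "tool_pos": TCP position; "tool_rot": TCP orientation; "force": force on the tool from outside, world axes, zero at the start; "wrist_torque": the same for the moment, N m; "grip_width": finger opening in m.
Only numpy, scipy, OpenCV 4.12 (cv2) and the standard library are available. Lean on these libraries where they do the work, as an engineer would, in place of code of your own. Each camera call takes 0.05 s, during which the arm holds its last target. There are 200 camera calls.

## Working session

There is one attempt and no reset: what is moved stays moved. The work goes in short steps, Python scripts to look and compute and a tool call to move; the robot and the scene stay as the last step left them, time stands still between calls to the robot, and variables do not carry over. Pictures are saved under pics/ and viewed, on a budget of 14 in all, crops included, one or two more only if the job needs it, and the job is handed in when it is done.

Besides the shell and the picture viewer there is one more tool, called after "Call:" as a command line: name --argument value ..., lists and objects as JSON in quotes. send_rows: Moves the arm, as the interface text tells. Its arguments: {"type":"object","properties":{"series":{"type":"array"},"grip_force":{"type":"number"}},"required":["series"]}

```bash
mkdir -p pics
cat > h.py <<'E'
import numpy as np, cv2
from cell import env
def cal(n):
    c=env.calibration(n); K=np.array([[c['fx'],0,c['cx']],[0,c['fy'],c['cy']],[0,0,1.]]); return K,np.array(c['distortion']),np.array(c['cam_to_world'])
def ray(n,uv):
    K,d,T=cal(n); p=cv2.undistortPoints(np.array([[uv]],float),K,d)[0,0]
    return T[:3,3],T[:3,:3]@np.array([p[0],p[1],1])
def onz(n,uv,z):
    o,r=ray(n,uv); return o+r*(z-o[2])/r[2]
def proj(n,P):
    K,d,T=cal(n); W=np.linalg.inv(T); rv=cv2.Rodrigues(W[:3,:3])[0]
    return cv2.projectPoints(np.array(P,float).reshape(-1,1,3),rv,W[:3,3],K,d)[0][:,0]
def snap(n,f,crop=None,s=1):
    im=env.read_camera(n); cv2.imwrite('pics/'+f.replace('.png','_raw.png'),im)
    v=im if crop is None else im[crop[1]:crop[3],crop[0]:crop[2]]
    cv2.imwrite('pics/'+f,cv2.resize(v,None,fx=s,fy=s,interpolation=cv2.INTER_CUBIC)); return im
E
python3 - <<'E'
from h import *
for n in('top','side'):
    snap(n,n+'0.png',None,1.5); K,d,T=cal(n); print(n,K.round(1).tolist(),d,T.round(3).tolist())
o=env.get_obs(); print(o['tool_pos'],o['tool_rot'],o['grip_width'],o['time_s'])
E
```

```text
top [[403.2, 0.0, 256.7], [0.0, 403.2, 196.8], [0.0, 0.0, 1.0]] [0.00104502 0.         0.         0.         0.        ] [[-0.04, -0.97, 0.239, 0.232], [-0.999, 0.038, -0.01, 0.011], [0.001, -0.239, -0.971, 0.999], [0.0, 0.0, 0.0, 1.0]]
side [[488.4, 0.0, 265.7], [0.0, 488.4, 194.8], [0.0, 0.0, 1.0]] [-0.15710206  0.          0.          0.          0.        ] [[0.904, 0.238, -0.356, 0.928], [0.428, -0.526, 0.735, -1.003], [-0.012, -0.816, -0.577, 0.892], [0.0, 0.0, 0.0, 1.0]]
[ 0.25636091 -0.59678509  0.22157456] [-1.79903605e+02  5.88163181e-03  2.32546243e+01] 0.08683903215646123 0.1
```

View pics/top0.png

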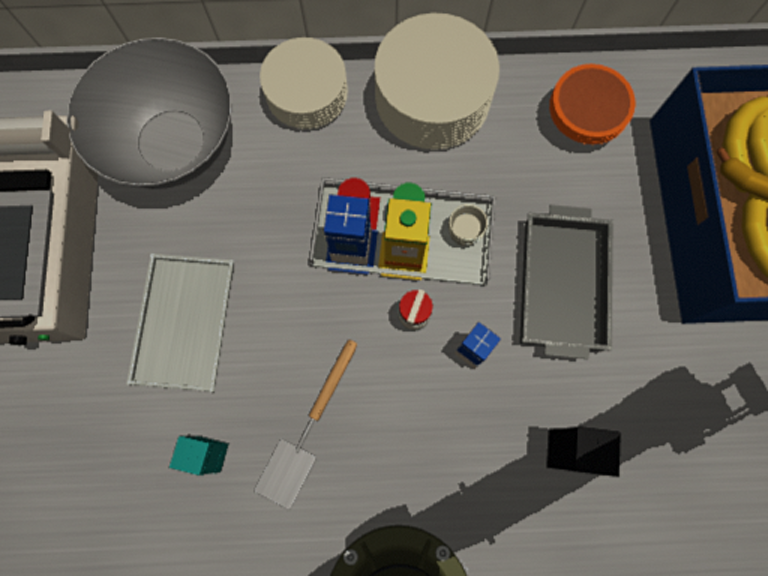

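View pics/side0.png

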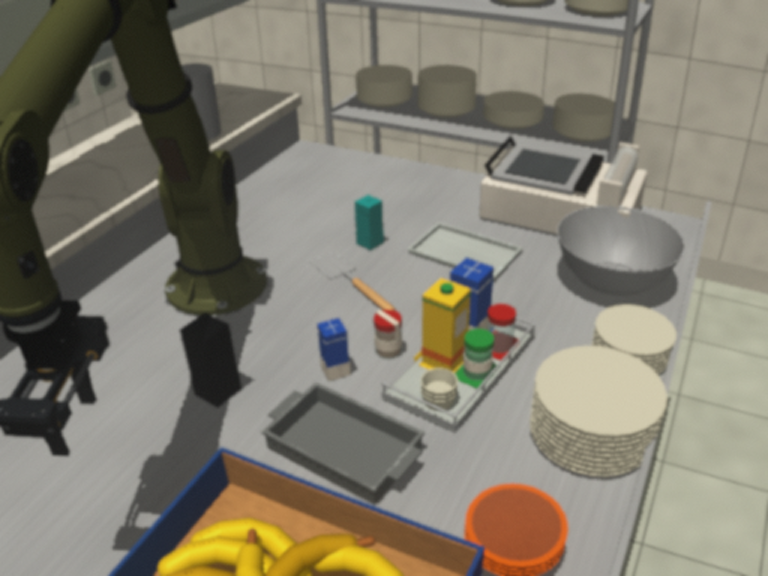

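The pictures (pixels at 1.5x) show the following:
- **Rack:** top (400,230). The blue box is at top (347,222), with the red lid behind it at (354,188). The yellow carton is at (407,225), with the green lid behind it at (409,192). The ramekin is at (467,223).
- **Off the rack:** the fresh jar is at (416,308), the tray at (182,322) and the tub at (568,282).

Box candidates are the blue box in the rack at (347,222), the small blue box on the bench at (480,343), the turquoise box at (198,455) and the black one at (583,450). The one in the rack is the larger of the blue pair, so it fits. I'll confirm that in a crop.

Run:
```python
from h import *
im=cv2.imread('pics/top0_raw.png'); si=cv2.imread('pics/side0_raw.png')
a=cv2.resize(im[112:245,195:340],None,fx=4,fy=4,interpolation=cv2.INTER_CUBIC); cv2.imwrite('pics/crop.png',a)
def comps(img,name,lo,hi,amin=25):
    h=cv2.cvtColor(img,cv2.COLOR_BGR2HSV); m=cv2.inRange(h,np.array(lo),np.array(hi))
    n,l,s,c=cv2.connectedComponentsWithStats(m)
    for i in range(1,n):
        if s[i,4]>=amin:
            r=cv2.minAreaRect(np.argwhere(l==i)[:,::-1].astype(np.float32))
            print(name,s[i].tolist(),c[i].round(1),'rect',np.round(r[0],1),np.round(r[1],1),round(r[2],1))
for n,g in(('top',im),('side',si)):
    comps(g,n+' red',(0,150,90),(6,255,255));comps(g,n+' red2',(174,150,90),(180,255,255))
    comps(g,n+' green',(45,120,50),(75,255,255),12);comps(g,n+' yel',(20,150,150),(32,255,255));comps(g,n+' blue',(105,150,110),(125,255,255));comps(g,n+' bluedark',(105,150,40),(125,255,255))
# gripless corners: tray, tub, rack from top, rough px
def P(l,z,px):
    for q in px: print(l,onz('top',(q[0]/1.5,q[1]/1.5),z).round(4))
P('tray',.014,[(152,255),(234,260),(213,391),(128,383)])
P('tub',.04,[(528,213),(612,219),(609,350),(523,343)])
P('rackwire',.04,[(322,179),(494,195),])
P('rackfront',.02,[(309,266),(488,284)])
```

```text
top red [225, 119, 28, 34, 308] [240.4 130.3] rect [242.3 133.8] [36.8 17.7] 45.0
top red [266, 194, 13, 19, 133] [271.1 202. ] rect [270.6 201.7] [ 8.3 19.7] 21.0
top red [277, 196, 11, 19, 129] [282.7 206. ] rect [283.3 206.1] [ 8.2 19.3] 20.6
top green [262, 122, 21, 12, 189] [272.6 128. ] rect [272.  127.5] [11. 20.] 90.0
top green [267, 140, 10, 11, 86] [271.6 144.9] rect [271.5 145. ] [10.  9.] 90.0
top green [25, 223, 8, 4, 23] [ 28.6 224.4] rect [ 28.5 224.5] [7. 3.] -0.0
top yel [488, 65, 24, 48, 655] [500.8  86.6] rect [499.5  88.5] [47. 23.] 90.0
top yel [500, 115, 12, 10, 54] [505.6 119.7] rect [505.8 119.9] [13.   4.5] 26.6
top yel [257, 133, 30, 49, 657] [272.6 148.6] rect [271.1 156.8] [28.5 47.5] 2.2
top yel [501, 133, 11, 41, 301] [506.7 150.3] rect [506. 153.] [40. 10.] 90.0
top blue [219, 130, 26, 14, 252] [231.5 136.3] rect [231.5 136.4] [25.4 10.5] 6.7
top blue [216, 143, 28, 14, 278] [229.7 149.7] rect [229.5 149.4] [26.2 11.3] 6.7
top blue [309, 216, 16, 17, 129] [316.5 223.8] rect [316.5 223.7] [ 8.1 17. ] 37.9
top blue [317, 221, 16, 18, 128] [324.6 230.1] re
[... 1691 characters left out ...]
 [302, 173, 14, 13, 75] [307.5 179.2] rect [308.  178.6] [ 7.  14.8] 41.6
side bluedark [309, 177, 19, 13, 117] [318.7 183.2] rect [318.5 183. ] [ 8.3 18.1] 48.0
side bluedark [213, 215, 10, 11, 63] [217.1 220.6] rect [217.2 220.4] [10.7  7.2] 63.4
side bluedark [221, 214, 9, 10, 45] [225.4 218.3] rect [225.1 217.8] [9.9 5.7] 69.4
tray [0.5603 0.3951 0.014 ]
tray [0.5458 0.2553 0.014 ]
tray [0.326  0.2848 0.014 ]
tray [0.3443 0.4225 0.014 ]
tub [ 0.601  -0.2456  0.04  ]
tub [ 0.5847 -0.3859  0.04  ]
tub [ 0.3635 -0.3524  0.04  ]
tub [ 0.3802 -0.2163  0.04  ]
rackwire [0.6768 0.1012 0.04  ]
rackwire [ 0.6359 -0.1909  0.04  ]
rackfront [0.5284 0.1273 0.02  ]
rackfront [ 0.4851 -0.1718  0.02  ]
```

View pics/crop.png

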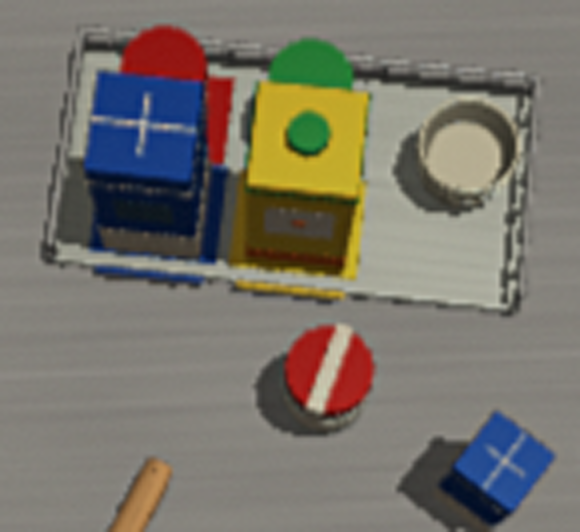

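The crop confirms it. The rack's blue box, top face about crop (145,125), is clearly the larger of the two blues. The fresh jar, with its seal strip, is at crop (329,370). Next I'll compute positions in world and rack frames.

Run:
```python
from h import *
c=lambda u,v:((u+.5)/4-.5+195,(v+.5)/4-.5+112)
pts={}
def quad(n,px,z):
    q=np.array([onz('top',c(*p),z) for p in px]); pts[n]=q.mean(0); e=np.diff(np.vstack([q,q[:1]]),axis=0)
    print(n,q.mean(0).round(4),'sides',np.linalg.norm(e,axis=1).round(4),'ang',np.degrees(np.arctan2(e[:,1],e[:,0])).round(1))
quad('box',[(99,70),(205,80),(192,182),(86,168)],.16)
quad('carton',[(257,82),(370,93),(357,196),(243,183)],.165)
pts['cap']=onz('top',(271.6,144.9),.175)
pts['jarE']=onz('top',c(165,68),.09);pts['jarG']=onz('top',c(311,80),.09);pts['fresh']=onz('top',c(329,370),.08);pts['ramekin']=onz('top',c(468,148),.05)
pts['rack']=np.mean([onz('top',(a/1.5,b/1.5),z) for a,b,z in((322,179,.04),(494,195,.04),(309,266,.03),(488,284,.03))],0)
pts['clipB']=onz('top',c(150,275),.02);pts['clipY']=onz('top',c(289,291),.02)
a=np.radians(-8);R=np.array([[np.cos(a),-np.sin(a)],[np.sin(a),np.cos(a)]])
for k,p in pts.items(): print(k,p.round(4),'rackframe',(R.T@(p-pts['carton'])[:2]).round(4))
def tri(a,b):
    o1,r1=ray('top',a);o2,r2=ray('side',b);s=np.linalg.lstsq(np.c_[r1,-r2],o2-o1,rcond=None)[0];p,q=o1+s[0]*r1,o2+s[1]*r2;return ((p+q)/2).round(4),np.linalg.norm(p-q).round(4)
print('cap tri',tri((271.6,144.9),(297.4,191.8)))
print('fresh side px',onz('side',(258.5,212.5),.08))
print('box side',onz('side',(314.,180.5),.16), 'carton side',onz('side',(297.5,195.),.165),'jarE', proj('side',[pts['jarE']]),'jarG',proj('side',[pts['jarG']]))
```

```text
box [0.5636 0.0546 0.16  ] sides [0.0595 0.0604 0.0589 0.0582] ang [-98.  171.3  79.8  -8.1]
carton [ 0.5503 -0.034   0.165 ] sides [0.0628 0.0606 0.0625 0.0596] ang [-98.2 170.   80.9  -9.7]
box [0.5636 0.0546 0.16  ] rackframe [0.0009 0.0896]
carton [ 0.5503 -0.034   0.165 ] rackframe [0. 0.]
cap [ 0.5493 -0.0342  0.175 ] rackframe [-0.0009 -0.0004]
jarE [0.6273 0.0455 0.09  ] rackframe [0.0652 0.0894]
jarG [ 0.616  -0.0424  0.09  ] rackframe [0.0663 0.0008]
fresh [ 0.4384 -0.0446  0.08  ] rackframe [-0.1093 -0.0261]
ramekin [ 0.5836 -0.1405  0.05  ] rackframe [ 0.0478 -0.1008]
rack [ 0.5801 -0.0334  0.035 ] rackframe [0.0295 0.0047]
clipB [0.5178 0.0614 0.02  ] rackframe [-0.0455  0.09  ]
clipY [ 0.5038 -0.0257  0.02  ] rackframe [-0.0471  0.0017]
cap tri (array([ 0.5515, -0.0347,  0.1685]), np.float64(0.0006))
fresh side px [ 0.4456691  -0.05240146  0.08      ]
box side [0.56758581 0.0444284  0.16      ] carton side [ 0.55517205 -0.04354884  0.165     ] jarE [[333.28991474 206.43001361]] jarG [[318.35956678 223.57862674]]
```

```bash
cat >> h.py <<'E'
def tools(*ts, start=None):
    """ts: (x,y,z,yaw) world targets, one call each -> travel(cm), dr(deg)"""
    o=env.get_obs()
    p=np.array(o['tool_pos']); rr=o['tool_rot']; yaw=rr[2]
    if start is not None: p=np.array(start[:3]);yaw=start[3]
    for t in ts:
        a=np.radians(yaw); d=np.array(t[:3])-p
        print(t,'travel',(100*np.array([d[0]*np.cos(a)+d[1]*np.sin(a),d[0]*np.sin(a)-d[1]*np.cos(a),-d[2]])).round(2).tolist(),'drz',round(-(t[3]-yaw),2)); p=np.array(t[:3]);yaw=t[3]
E
python3 -c "
from h import *
tools((.5635,.0545,.27,82),(.5635,.0545,.106,82))"
```

```text
(0.5635, 0.0545, 0.27, 82) travel [53.93, -47.71, -4.84] drz -58.75
(0.5635, 0.0545, 0.106, 82) travel [0.0, 0.0, 16.4] drz 0
```

Call:
send_rows --series '[{"travel": [3, -2.6, -1.5], "dr": [0, 0, -4], "claw": 8.7}, {"travel": [6, -5.3, -3], "dr": [0, 0, -8], "claw": 8.7}, {"travel": [9, -8, -4.5], "dr": [0, 0, -12], "claw": 8.7}, {"travel": [12, -10.6, -4.8], "dr": [0, 0, -16], "claw": 8.7}, {"travel": [15, -13.3, -4.8], "dr": [0, 0, -20], "claw": 8.7}, {"travel": [18, -15.9, -4.8], "dr": [0, 0, -24], "claw": 8.7}, {"travel": [21, -18.6, -4.8], "dr": [0, 0, -28], "claw": 8.7}, {"travel": [24, -21.2, -4.8], "dr": [0, 0, -32], "claw": 8.7}, {"travel": [27, -23.9, -4.8], "dr": [0, 0, -36], "claw": 8.7}, {"travel": [27, -23.9, -4.8], "dr": [0, 0, -36], "claw": 8.7}, {"travel": [27, -23.9, -4.8], "dr": [0, 0, -36], "claw": 8.7}, {"travel": [27, -23.9, -4.8], "dr": [0, 0, -36], "claw": 8.7}]'

```text
time_s: 1.1
tool_pos: [0.4098, -0.2716, 0.2703]
tool_rot: [-180.0, 0.1, 59.2]
force: [0.2, -0.5, 0.1]
grip_width: 0.0872
```

```bash
python3 -c "
from h import *
print(env.get_obs()['tool_rot'])
tools((.5635,.0545,.27,82),(.5635,.0545,.106,82))"
```

```text
[-1.79981056e+02  5.59647182e-02  5.92211107e+01]
(0.5635, 0.0545, 0.27, 82) travel [35.88, -3.48, 0.03] drz -22.78
(0.5635, 0.0545, 0.106, 82) travel [0.0, 0.0, 16.4] drz 0
```

Call:
send_rows --series '[{"travel": [4, -0.4, 0], "dr": [0, 0, -2.5], "claw": 8.7}, {"travel": [8, -0.8, 0], "dr": [0, 0, -5], "claw": 8.7}, {"travel": [12, -1.2, 0], "dr": [0, 0, -7.5], "claw": 8.7}, {"travel": [16, -1.6, 0], "dr": [0, 0, -10], "claw": 8.7}, {"travel": [20, -2, 0], "dr": [0, 0, -12.5], "claw": 8.7}, {"travel": [24, -2.3, 0], "dr": [0, 0, -15], "claw": 8.7}, {"travel": [28, -2.7, 0], "dr": [0, 0, -18], "claw": 8.7}, {"travel": [32, -3.1, 0], "dr": [0, 0, -20], "claw": 8.7}, {"travel": [35.9, -3.5, 0], "dr": [0, 0, -22.8], "claw": 8.7}, {"travel": [35.9, -3.5, 0], "dr": [0, 0, -22.8], "claw": 8.7}, {"travel": [35.9, -3.5, 0], "dr": [0, 0, -22.8], "claw": 8.7}, {"travel": [35.9, -3.5, 0], "dr": [0, 0, -22.8], "claw": 8.7}]'

```text
time_s: 2.1
tool_pos: [0.5639, 0.053, 0.2697]
tool_rot: [-179.9, 0.1, 81.9]
force: [-0.5, -1.0, 1.3]
grip_width: 0.0873
```

```bash
python3 -c "
from h import *
print(env.get_obs()['tool_rot'])
tools((.5635,.0545,.106,82))"
```

```text
[-1.79918281e+02  5.75260195e-02  8.18681337e+01]
(0.5635, 0.0545, 0.106, 82) travel [0.15, -0.06, 16.37] drz -0.13
```

Call:
send_rows --series '[{"travel": [0.1, 0, 2.5], "dr": [0, 0, 0], "claw": 8.7}, {"travel": [0.1, 0, 5], "dr": [0, 0, 0], "claw": 8.7}, {"travel": [0.1, 0, 7.5], "dr": [0, 0, 0], "claw": 8.7}, {"travel": [0.1, 0, 9.5], "dr": [0, 0, 0], "claw": 8.7}, {"travel": [0.1, 0, 11.5], "dr": [0, 0, 0], "claw": 8.7}, {"travel": [0.1, 0, 13], "dr": [0, 0, 0], "claw": 8.7}, {"travel": [0.1, 0, 14.2], "dr": [0, 0, 0], "claw": 8.7}, {"travel": [0.1, 0, 15.2], "dr": [0, 0, 0], "claw": 8.7}, {"travel": [0.1, 0, 16], "dr": [0, 0, 0], "claw": 8.7}, {"travel": [0.1, 0, 16.4], "dr": [0, 0, 0], "claw": 8.7}, {"travel": [0.1, 0, 16.4], "dr": [0, 0, 0], "claw": 8.7}, {"travel": [0.1, 0, 16.4], "dr": [0, 0, 0], "claw": 8.7}]'

```text
time_s: 3.1
tool_pos: [0.5642, 0.0563, 0.107]
tool_rot: [180.0, -0.0, 82.0]
force: [0.0, -0.5, 0.4]
grip_width: 0.0871
```

Call:
send_rows --grip_force 25 --series '[{"travel": [0, 0, 0], "dr": [0, 0, 0], "claw": 7}, {"travel": [0, 0, 0], "dr": [0, 0, 0], "claw": 6.4}, {"travel": [0, 0, 0], "dr": [0, 0, 0], "claw": 6.2}, {"travel": [0, 0, 0], "dr": [0, 0, 0], "claw": 6}, {"travel": [0, 0, 0], "dr": [0, 0, 0], "claw": 5.8}, {"travel": [0, 0, 0], "dr": [0, 0, 0], "claw": 5.5}, {"travel": [0, 0, 0], "dr": [0, 0, 0], "claw": 5}, {"travel": [0, 0, 0], "dr": [0, 0, 0], "claw": 5}, {"travel": [0, 0, 0], "dr": [0, 0, 0], "claw": 5}]'

```text
time_s: 3.85
tool_pos: [0.5641, 0.0564, 0.1067]
tool_rot: [180.0, -0.0, 82.1]
force: [-0.0, 0.4, 1.1]
grip_width: 0.0599
```

```bash
python3 -c "
from h import *
o=env.get_obs();print(o['tool_rot'],o['tool_pos'],o['grip_width'],o['force'])
tools((.5635,.0545,.22,82),(.494,.333,.22,82),(.494,.333,.100,82))"
```

```text
[ 1.79970975e+02 -2.15134318e-03  8.20533076e+01] [0.56414214 0.0563875  0.10671209] 0.0599461602450702 [-0.02880612  0.37111131  1.13938178]
(0.5635, 0.0545, 0.22, 82) travel [-0.2, -0.04, -11.33] drz 0.05
(0.494, 0.333, 0.22, 82) travel [26.61, -10.76, -0.0] drz 0
(0.494, 0.333, 0.1, 82) travel [0.0, 0.0, 12.0] drz 0
```

Call:
send_rows --series '[{"travel": [0, 0, -0.5], "dr": [0, 0, 0], "claw": 5}, {"travel": [0, 0, -1.5], "dr": [0, 0, 0], "claw": 5}, {"travel": [0, 0, -3], "dr": [0, 0, 0], "claw": 5}, {"travel": [0, 0, -5], "dr": [0, 0, 0], "claw": 5}, {"travel": [0, 0, -7], "dr": [0, 0, 0], "claw": 5}, {"travel": [0, 0, -9], "dr": [0, 0, 0], "claw": 5}, {"travel": [0, 0, -10.5], "dr": [0, 0, 0], "claw": 5}, {"travel": [0, 0, -11.3], "dr": [0, 0, 0], "claw": 5}, {"travel": [0, 0, -11.3], "dr": [0, 0, 0], "claw": 5}]'

```text
time_s: 4.6
tool_pos: [0.5647, 0.0566, 0.2216]
tool_rot: [179.8, -0.0, 82.1]
force: [0.3, 0.1, -4.2]
grip_width: 0.0599
```

Call:
send_rows --series '[{"travel": [1.3, -0.5, 0], "dr": [0, 0, 0], "claw": 5}, {"travel": [3.8, -1.5, 0], "dr": [0, 0, 0], "claw": 5}, {"travel": [7, -2.8, 0], "dr": [0, 0, 0], "claw": 5}, {"travel": [10.3, -4.2, 0], "dr": [0, 0, 0], "claw": 5}, {"travel": [13.5, -5.5, 0], "dr": [0, 0, 0], "claw": 5}, {"travel": [16.8, -6.8, 0], "dr": [0, 0, 0], "claw": 5}, {"travel": [20, -8.1, 0], "dr": [0, 0, 0], "claw": 5}, {"travel": [23, -9.3, 0], "dr": [0, 0, 0], "claw": 5}, {"travel": [25.2, -10.2, 0], "dr": [0, 0, 0], "claw": 5}, {"travel": [26.4, -10.8, 0], "dr": [0, 0, 0], "claw": 5}, {"travel": [26.4, -10.8, 0], "dr": [0, 0, 0], "claw": 5}, {"travel": [26.4, -10.8, 0], "dr": [0, 0, 0], "claw": 5}]'

```text
time_s: 5.6
tool_pos: [0.4915, 0.3338, 0.218]
tool_rot: [-179.9, 0.1, 82.2]
force: [0.1, 0.1, -3.7]
grip_width: 0.0597
```

```bash
python3 -c "
from h import *
o=env.get_obs();print(o['tool_rot'],o['tool_pos'],o['grip_width'],o['force'])
tools((.494,.333,.102,82))
im=snap('side','s1.png',(230,100,420,240),4); im=snap('top','t1.png')"
```

```text
[-1.79856357e+02  8.46068483e-02  8.22435868e+01] [0.49150529 0.3337779  0.21803769] 0.05970668417539251 [ 0.13229756  0.05194497 -3.6822501 ]
(0.494, 0.333, 0.102, 82) travel [-0.04, 0.26, 11.6] drz 0.24
```

View pics/t1.png

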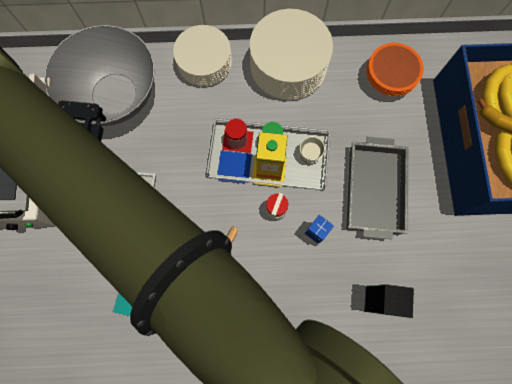

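The top view shows the blue mark bare at (235,163). The red jar is standing at (236,133), and the box is held over the tray. Lowering it now.

Call:
send_rows --series '[{"travel": [0, 0.2, 1.5], "dr": [0, 0, 0], "claw": 5}, {"travel": [0, 0.2, 3.5], "dr": [0, 0, 0], "claw": 5}, {"travel": [0, 0.2, 5.5], "dr": [0, 0, 0], "claw": 5}, {"travel": [0, 0.2, 7.5], "dr": [0, 0, 0], "claw": 5}, {"travel": [0, 0.2, 9], "dr": [0, 0, 0], "claw": 5}, {"travel": [0, 0.2, 10], "dr": [0, 0, 0], "claw": 5}, {"travel": [0, 0.2, 10.8], "dr": [0, 0, 0], "claw": 5}, {"travel": [0, 0.2, 11.3], "dr": [0, 0, 0], "claw": 5}, {"travel": [0, 0.2, 11.5], "dr": [0, 0, 0], "claw": 5}, {"travel": [0, 0.2, 11.5], "dr": [0, 0, 0], "claw": 5}]'

```text
time_s: 6.53
tool_pos: [0.4957, 0.3324, 0.1046]
tool_rot: [180.0, -0.0, 82.0]
force: [-1.4, -0.6, -4.9]
grip_width: 0.06
```

Call:
send_rows --series '[{"travel": [0, 0, 0.15], "dr": [0, 0, 0], "claw": 5}, {"travel": [0, 0, 0.3], "dr": [0, 0, 0], "claw": 5}, {"travel": [0, 0, 0.4], "dr": [0, 0, 0], "claw": 5}, {"travel": [0, 0, 0.4], "dr": [0, 0, 0], "claw": 5}, {"travel": [0, 0, 0.4], "dr": [0, 0, 0], "claw": 5}]'

```text
time_s: 6.95
tool_pos: [0.4955, 0.3325, 0.1006]
tool_rot: [180.0, 0.0, 82.1]
force: [-0.0, 1.3, -4.0]
grip_width: 0.0595
```

Call:
send_rows --series '[{"travel": [0, 0, 0.05], "dr": [0, 0, 0], "claw": 5}, {"travel": [0, 0, 0.1], "dr": [0, 0, 0], "claw": 5}, {"travel": [0, 0, 0.15], "dr": [0, 0, 0], "claw": 5}, {"travel": [0, 0, 0.15], "dr": [0, 0, 0], "claw": 5}, {"travel": [0, 0, 0.15], "dr": [0, 0, 0], "claw": 5}]'

```text
time_s: 7.37
tool_pos: [0.4956, 0.3326, 0.0997]
tool_rot: [180.0, -0.0, 82.1]
force: [-1.1, -1.2, 2.2]
grip_width: 0.0599
```

Contact: the force went from -4 to +2 N. Releasing and going to the carton.

Call:
send_rows --series '[{"travel": [0, 0, 0], "dr": [0, 0, 0], "claw": 6.2}, {"travel": [0, 0, 0], "dr": [0, 0, 0], "claw": 7}, {"travel": [0, 0, 0], "dr": [0, 0, 0], "claw": 8.7}, {"travel": [0, 0, 0], "dr": [0, 0, 0], "claw": 8.7}, {"travel": [0, 0, 0], "dr": [0, 0, 0], "claw": 8.7}, {"travel": [0, 0, -1], "dr": [0, 0, 0], "claw": 8.7}, {"travel": [0, 0, -4], "dr": [0, 0, 0], "claw": 8.7}, {"travel": [0, 0, -8], "dr": [0, 0, 0], "claw": 8.7}, {"travel": [0, 0, -12], "dr": [0, 0, 0], "claw": 8.7}, {"travel": [0, 0, -15], "dr": [0, 0, 0], "claw": 8.7}, {"travel": [0, 0, -17], "dr": [0, 0, 0], "claw": 8.7}, {"travel": [0, 0, -17], "dr": [0, 0, 0], "claw": 8.7}]'

```text
time_s: 8.37
tool_pos: [0.497, 0.3346, 0.2753]
tool_rot: [179.6, -0.3, 82.1]
force: [1.2, 1.1, 0.1]
grip_width: 0.0872
```

```bash
python3 -c "
from h import *
o=env.get_obs();print(o['tool_rot'],o['tool_pos'],o['grip_width'],o['force'])
tools((.550,-.034,.27,82),(.550,-.034,.1135,82))"
```

```text
[179.58141067  -0.32956124  82.06804684] [0.49701849 0.33461791 0.27529913] 0.0872077167491256 [1.20381418 1.08122572 0.06312163]
(0.55, -0.034, 0.27, 82) travel [-35.78, 10.33, 0.53] drz 0.07
(0.55, -0.034, 0.1135, 82) travel [0.0, 0.0, 15.65] drz 0
```

Call:
send_rows --series '[{"travel": [-2.5, 0.7, 0], "dr": [0, 0, 0], "claw": 8.7}, {"travel": [-6.2, 1.8, 0], "dr": [0, 0, 0], "claw": 8.7}, {"travel": [-10, 2.9, 0], "dr": [0, 0, 0], "claw": 8.7}, {"travel": [-14, 4, 0], "dr": [0, 0, 0], "claw": 8.7}, {"travel": [-18, 5.2, 0], "dr": [0, 0, 0], "claw": 8.7}, {"travel": [-22, 6.3, 0], "dr": [0, 0, 0], "claw": 8.7}, {"travel": [-26, 7.5, 0], "dr": [0, 0, 0], "claw": 8.7}, {"travel": [-30, 8.6, 0], "dr": [0, 0, 0], "claw": 8.7}, {"travel": [-33.5, 9.7, 0.3], "dr": [0, 0, 0], "claw": 8.7}, {"travel": [-35.8, 10.3, 0.5], "dr": [0, 0, 0], "claw": 8.7}, {"travel": [-35.8, 10.3, 0.5], "dr": [0, 0, 0], "claw": 8.7}, {"travel": [-35.8, 10.3, 0.5], "dr": [0, 0, 0], "claw": 8.7}]'

```text
time_s: 9.37
tool_pos: [0.5476, -0.0381, 0.2634]
tool_rot: [-179.9, -0.0, 81.8]
force: [-1.8, 1.3, -0.9]
grip_width: 0.0869
```

```bash
python3 -c "
from h import *
o=env.get_obs();print(o['tool_rot'],o['tool_pos'],o['grip_width'],o['force'])
tools((.550,-.034,.1135,82))"
```

```text
[-1.79923655e+02 -1.74284926e-02  8.18345738e+01] [ 0.54755153 -0.03812247  0.26341452] 0.08694288565408169 [-1.82865605  1.32245342 -0.87713959]
(0.55, -0.034, 0.1135, 82) travel [0.44, 0.18, 14.99] drz -0.17
```

Call:
send_rows --series '[{"travel": [0.3, 0.1, 2], "dr": [0, 0, 0], "claw": 8.7}, {"travel": [0.3, 0.1, 4], "dr": [0, 0, 0], "claw": 8.7}, {"travel": [0.3, 0.1, 5.5], "dr": [0, 0, 0], "claw": 8.7}, {"travel": [0.3, 0.1, 6.5], "dr": [0, 0, 0], "claw": 8.7}, {"travel": [0.3, 0.1, 7], "dr": [0, 0, 0], "claw": 8.7}, {"travel": [0.3, 0.1, 7], "dr": [0, 0, 0], "claw": 8.7}]'

```text
time_s: 9.87
tool_pos: [0.5487, -0.0323, 0.1932]
tool_rot: [-179.9, -0.0, 82.2]
force: [-0.5, -0.1, 0.4]
grip_width: 0.0867
```

```bash
python3 -c "
from h import *
o=env.get_obs();print(o['tool_rot'],o['tool_pos'],o['grip_width'],o['force'])
tools((.550,-.034,.1135,82))"
```

```text
[-1.79906410e+02 -1.75635707e-02  8.21516846e+01] [ 0.54873151 -0.03231944  0.19324113] 0.0867120745497466 [-0.45301218 -0.05497513  0.43791993]
(0.55, -0.034, 0.1135, 82) travel [-0.15, 0.15, 7.97] drz 0.15
```

Call:
send_rows --series '[{"travel": [-0.1, 0.1, 1.5], "dr": [0, 0, 0], "claw": 8.7}, {"travel": [-0.1, 0.1, 3], "dr": [0, 0, 0], "claw": 8.7}, {"travel": [-0.1, 0.1, 4.5], "dr": [0, 0, 0], "claw": 8.7}, {"travel": [-0.1, 0.1, 6], "dr": [0, 0, 0], "claw": 8.7}, {"travel": [-0.1, 0.1, 7], "dr": [0, 0, 0], "claw": 8.7}, {"travel": [-0.1, 0.1, 7.6], "dr": [0, 0, 0], "claw": 8.7}, {"travel": [-0.1, 0.1, 7.9], "dr": [0, 0, 0], "claw": 8.7}, {"travel": [-0.1, 0.1, 7.9], "dr": [0, 0, 0], "claw": 8.7}]'

```text
time_s: 10.53
tool_pos: [0.5503, -0.0345, 0.1151]
tool_rot: [180.0, -0.0, 82.1]
force: [0.2, 0.5, -0.2]
grip_width: 0.087
```

Call:
send_rows --grip_force 25 --series '[{"travel": [0, 0, 0], "dr": [0, 0, 0], "claw": 7}, {"travel": [0, 0, 0], "dr": [0, 0, 0], "claw": 6.5}, {"travel": [0, 0, 0], "dr": [0, 0, 0], "claw": 6.3}, {"travel": [0, 0, 0], "dr": [0, 0, 0], "claw": 6.1}, {"travel": [0, 0, 0], "dr": [0, 0, 0], "claw": 5.8}, {"travel": [0, 0, 0], "dr": [0, 0, 0], "claw": 5.5}, {"travel": [0, 0, 0], "dr": [0, 0, 0], "claw": 5}, {"travel": [0, 0, 0], "dr": [0, 0, 0], "claw": 5}, {"travel": [0, 0, 0], "dr": [0, 0, 0], "claw": 5}]'

```text
time_s: 11.28
tool_pos: [0.5507, -0.0347, 0.1154]
tool_rot: [179.9, 0.0, 82.0]
force: [1.2, -0.4, 2.4]
grip_width: 0.062
```

```bash
python3 -c "
from h import *
o=env.get_obs();print(o['tool_rot'],o['tool_pos'],o['grip_width'],o['force'])
tools((.550,-.034,.24,82),(.393,.346,.24,82))"
```

```text
[1.79936664e+02 3.33184944e-03 8.20459726e+01] [ 0.5506869  -0.03472765  0.1154128 ] 0.06196595218847528 [ 1.21763991 -0.42488961  2.43941535]
(0.55, -0.034, 0.24, 82) travel [0.06, -0.08, -12.46] drz 0.05
(0.393, 0.346, 0.24, 82) travel [35.45, -20.84, -0.0] drz 0
```

Call:
send_rows --series '[{"travel": [0, 0, -0.5], "dr": [0, 0, 0], "claw": 5}, {"travel": [0, 0, -1.5], "dr": [0, 0, 0], "claw": 5}, {"travel": [0, 0, -3.5], "dr": [0, 0, 0], "claw": 5}, {"travel": [0, 0, -6], "dr": [0, 0, 0], "claw": 5}, {"travel": [0, 0, -8.5], "dr": [0, 0, 0], "claw": 5}, {"travel": [0, 0, -11], "dr": [0, 0, 0], "claw": 5}, {"travel": [0, 0, -13.5], "dr": [0, 0, 0], "claw": 5}, {"travel": [0, 0, -15.5], "dr": [0, 0, 0], "claw": 5}, {"travel": [0, 0, -16.6], "dr": [0, 0, 0], "claw": 5}, {"travel": [0, 0, -17], "dr": [0, 0, 0], "claw": 5}, {"travel": [0, 0, -17], "dr": [0, 0, 0], "claw": 5}]'

```text
time_s: 12.2
tool_pos: [0.5501, -0.0346, 0.2853]
tool_rot: [180.0, 0.0, 82.1]
force: [-0.5, -0.1, -4.4]
grip_width: 0.0619
```

Call:
send_rows --series '[{"travel": [1, -0.6, 0], "dr": [0, 0, 0], "claw": 5}, {"travel": [3, -1.8, 0], "dr": [0, 0, 0], "claw": 5}, {"travel": [5.5, -3.2, 0], "dr": [0, 0, 0], "claw": 5}, {"travel": [8.5, -5, 0], "dr": [0, 0, 0], "claw": 5}, {"travel": [11.5, -6.8, 0], "dr": [0, 0, 0], "claw": 5}, {"travel": [14, -8.2, 0], "dr": [0, 0, 0], "claw": 5}, {"travel": [16, -9.4, 0], "dr": [0, 0, 0], "claw": 5}, {"travel": [17.5, -10.3, 0], "dr": [0, 0, 0], "claw": 5}, {"travel": [18, -10.6, 0], "dr": [0, 0, 0], "claw": 5}, {"travel": [18, -10.6, 0], "dr": [0, 0, 0], "claw": 5}]'

```text
time_s: 13.03
tool_pos: [0.4683, 0.1603, 0.2839]
tool_rot: [-179.9, 0.0, 82.3]
force: [-0.3, -0.6, -4.2]
grip_width: 0.0616
```

Call:
send_rows --series '[{"travel": [1, -0.6, 0], "dr": [0, 0, 0], "claw": 5}, {"travel": [3, -1.8, 0], "dr": [0, 0, 0], "claw": 5}, {"travel": [5.5, -3.2, 0], "dr": [0, 0, 0], "claw": 5}, {"travel": [8.5, -5, 0], "dr": [0, 0, 0], "claw": 5}, {"travel": [11.5, -6.8, 0], "dr": [0, 0, 0], "claw": 5}, {"travel": [14, -8.2, 0], "dr": [0, 0, 0], "claw": 5}, {"travel": [16, -9.4, 0], "dr": [0, 0, 0], "claw": 5}, {"travel": [17, -10, 0], "dr": [0, 0, 0], "claw": 5}, {"travel": [17.4, -10.2, 0], "dr": [0, 0, 0], "claw": 5}, {"travel": [17.4, -10.2, 0], "dr": [0, 0, 0], "claw": 5}, {"travel": [17.4, -10.2, 0], "dr": [0, 0, 0], "claw": 5}, {"travel": [17.4, -10.2, 0], "dr": [0, 0, 0], "claw": 5}]'

```text
time_s: 14.03
tool_pos: [0.3944, 0.3429, 0.2847]
tool_rot: [180.0, 0.1, 81.9]
force: [0.1, -0.9, -3.5]
grip_width: 0.062
```

```bash
python3 -c "
from h import *
o=env.get_obs();print(o['tool_rot'],o['tool_pos'],o['grip_width'],o['force'])
tools((.393,.346,.111,82))"
```

```text
[1.79997561e+02 6.67126040e-02 8.18647569e+01] [0.39443238 0.34291407 0.28465044] 0.06201982225070503 [ 0.14355342 -0.94289758 -3.54640507]
(0.393, 0.346, 0.111, 82) travel [0.29, -0.19, 17.37] drz -0.14
```

Call:
send_rows --series '[{"travel": [0, -0.1, 1], "dr": [0, 0, 0], "claw": 5}, {"travel": [0.2, -0.2, 3], "dr": [0, 0, 0], "claw": 5}, {"travel": [0.2, -0.2, 5.5], "dr": [0, 0, 0], "claw": 5}, {"travel": [0.2, -0.2, 8], "dr": [0, 0, 0], "claw": 5}, {"travel": [0.2, -0.2, 10.5], "dr": [0, 0, 0], "claw": 5}, {"travel": [0.2, -0.2, 13], "dr": [0, 0, 0], "claw": 5}, {"travel": [0.2, -0.2, 14.8], "dr": [0, 0, 0], "claw": 5}, {"travel": [0.2, -0.2, 16], "dr": [0, 0, 0], "claw": 5}, {"travel": [0.2, -0.2, 16.8], "dr": [0, 0, 0], "claw": 5}, {"travel": [0.2, -0.2, 17.1], "dr": [0, 0, 0], "claw": 5}, {"travel": [0.2, -0.2, 17.2], "dr": [0, 0, 0], "claw": 5}, {"travel": [0.2, -0.2, 17.2], "dr": [0, 0, 0], "claw": 5}]'

```text
time_s: 15.03
tool_pos: [0.392, 0.3474, 0.1137]
tool_rot: [179.9, -0.1, 82.0]
force: [0.8, -0.0, -4.3]
grip_width: 0.0619
```

Call:
send_rows --series '[{"travel": [0, 0, 0.1], "dr": [0, 0, 0], "claw": 5}, {"travel": [0, 0, 0.2], "dr": [0, 0, 0], "claw": 5}, {"travel": [0, 0, 0.25], "dr": [0, 0, 0], "claw": 5}, {"travel": [0, 0, 0.25], "dr": [0, 0, 0], "claw": 5}]'

```text
time_s: 15.37
tool_pos: [0.3916, 0.347, 0.1107]
tool_rot: [180.0, -0.0, 82.0]
force: [-0.4, 0.4, -4.4]
grip_width: 0.062
```

Call:
send_rows --series '[{"travel": [0, 0, 0.1], "dr": [0, 0, 0], "claw": 5}, {"travel": [0, 0, 0.2], "dr": [0, 0, 0], "claw": 5}, {"travel": [0, 0, 0.25], "dr": [0, 0, 0], "claw": 5}, {"travel": [0, 0, 0.28], "dr": [0, 0, 0], "claw": 5}, {"travel": [0, 0, 0.28], "dr": [0, 0, 0], "claw": 5}]'

```text
time_s: 15.78
tool_pos: [0.3916, 0.3471, 0.1084]
tool_rot: [180.0, 0.0, 82.1]
force: [-1.2, -1.3, 3.7]
grip_width: 0.0618
```

Call:
send_rows --series '[{"travel": [0, 0, 0], "dr": [0, 0, 0], "claw": 6.4}, {"travel": [0, 0, 0], "dr": [0, 0, 0], "claw": 7}, {"travel": [0, 0, 0], "dr": [0, 0, 0], "claw": 8.7}, {"travel": [0, 0, 0], "dr": [0, 0, 0], "claw": 8.7}, {"travel": [0, 0, 0], "dr": [0, 0, 0], "claw": 8.7}, {"travel": [0, 0, -1], "dr": [0, 0, 0], "claw": 8.7}, {"travel": [0, 0, -4], "dr": [0, 0, 0], "claw": 8.7}, {"travel": [0, 0, -8], "dr": [0, 0, 0], "claw": 8.7}, {"travel": [0, 0, -12], "dr": [0, 0, 0], "claw": 8.7}, {"travel": [0, 0, -15], "dr": [0, 0, 0], "claw": 8.7}, {"travel": [0, 0, -16], "dr": [0, 0, 0], "claw": 8.7}, {"travel": [0, 0, -16], "dr": [0, 0, 0], "claw": 8.7}]'

```text
time_s: 16.78
tool_pos: [0.3926, 0.3485, 0.2712]
tool_rot: [179.7, -0.2, 82.1]
force: [-0.6, 0.2, -0.5]
grip_width: 0.0868
```

Run:
```python
from h import *
o=env.get_obs();print(o['tool_rot'],o['tool_pos'],o['grip_width'])
im=snap('top','t2.png',(195,105,345,225),5); snap('side','s2.png',None,1.5)
def comps(name,lo,hi,amin=25):
    h=cv2.cvtColor(im,cv2.COLOR_BGR2HSV); m=cv2.inRange(h,np.array(lo),np.array(hi)); m[:100]=0;m[:,:190]=0;m[:,340:]=0;m[225:]=0
    n,l,s,c=cv2.connectedComponentsWithStats(m)
    for i in range(1,n):
        if s[i,4]>=amin: print(name,s[i].tolist(),c[i].round(1),onz('top',c[i],.01).round(4))
comps('red',(0,120,60),(8,255,255));comps('green',(45,100,40),(75,255,255));comps('yel',(18,120,100),(34,255,255));comps('blue',(105,120,40),(125,255,255))
```

```text
[179.71226104  -0.2054204   82.05562101] [0.39258283 0.3485041  0.27121769] 0.0868126627046229
red [222, 118, 31, 35, 689] [237.1 135.7] [0.6419 0.046  0.01  ]
red [266, 193, 13, 21, 143] [271.1 202.2] [ 0.4596 -0.0346  0.01  ]
red [276, 196, 13, 20, 145] [282.3 206.4] [ 0.4477 -0.0623  0.01  ]
green [257, 122, 31, 34, 650] [272.3 138.7] [ 0.6298 -0.0459  0.01  ]
yel [252, 154, 34, 28, 791] [268.9 167.4] [ 0.5516 -0.0335  0.01  ]
yel [254, 182, 27, 5, 53] [266.8 184.1] [ 0.5072 -0.0261  0.01  ]
blue [218, 151, 34, 27, 748] [234.3 163.9] [0.5647 0.0551 0.01  ]
blue [219, 179, 26, 4, 32] [232.1 180.2] [0.5211 0.0621 0.01  ]
blue [311, 215, 14, 10, 80] [318.4 220.5] [ 0.4083 -0.1501  0.01  ]
```

View pics/t2.png

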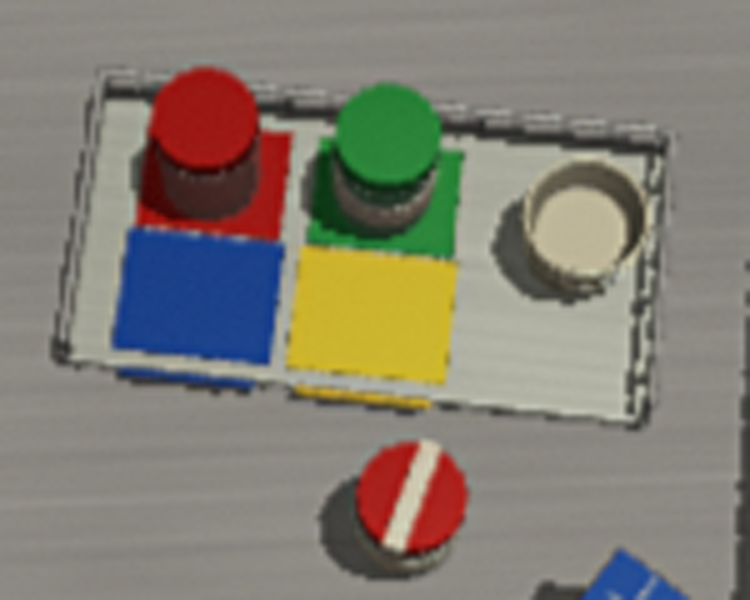

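View pics/s2.png

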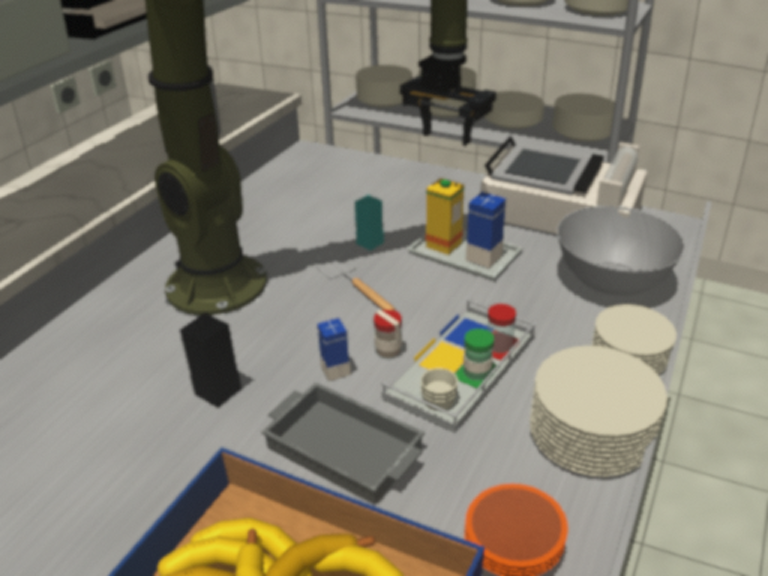

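The crop shows yellow (375,315), blue (200,297) and red marks all bare, with the red and green jars standing on theirs. In the side view, the carton (445,215) and box (486,230) stand upright in the tray. The mark spacing comes out at 89.6 mm, which fits the 90 mm given. Next is the empty jar, with the grip turned to close along the rack.

```bash
python3 -c "
from h import *
print('jarE',onz('top',(235.6,128.2),.09),'fresh',onz('top',(195+413/5-.5,105+497/5-.5),.08),'jarG',onz('top',(195+389/5-.5,105+134/5-.5),.09))
tools((.51,.197,.21,37),(.628,.0455,.16,-8))"
```

```text
jarE [0.62841845 0.04614733 0.09      ] fresh [ 0.43894265 -0.04518733  0.08      ] jarG [ 0.61687399 -0.04228104  0.09      ]
(0.51, 0.197, 0.21, 37) travel [-13.18, 13.83, 5.71] drz 45.04
(0.628, 0.0455, 0.16, -8) travel [0.31, 19.2, 5.0] drz 45
```

Call:
send_rows --series '[{"travel": [-1, 1, 0], "dr": [0, 0, 3], "claw": 8}, {"travel": [-3, 3, 0], "dr": [0, 0, 8], "claw": 8}, {"travel": [-5, 5.2, 0], "dr": [0, 0, 14], "claw": 7.5}, {"travel": [-7, 7.3, 0], "dr": [0, 0, 20], "claw": 7}, {"travel": [-9, 9.4, 1], "dr": [0, 0, 26], "claw": 7}, {"travel": [-11, 11.5, 2.5], "dr": [0, 0, 32], "claw": 7}, {"travel": [-12.5, 13, 4], "dr": [0, 0, 38], "claw": 7}, {"travel": [-13.2, 13.8, 5.3], "dr": [0, 0, 43], "claw": 7}, {"travel": [-13.2, 13.8, 5.7], "dr": [0, 0, 45], "claw": 7}, {"travel": [-13.2, 13.8, 5.7], "dr": [0, 0, 45], "claw": 7}, {"travel": [-13.2, 13.8, 5.7], "dr": [0, 0, 45], "claw": 7}]'

```text
time_s: 17.8
tool_pos: [0.5091, 0.1962, 0.209]
tool_rot: [-179.9, 0.2, 37.0]
force: [0.3, -0.8, -0.2]
grip_width: 0.0698
```

Call:
send_rows --series '[{"travel": [0, 1.5, 0.3], "dr": [0, 0, 4], "claw": 7}, {"travel": [0, 4, 1], "dr": [0, 0, 10], "claw": 7}, {"travel": [0, 7, 2], "dr": [0, 0, 16], "claw": 7}, {"travel": [0.1, 10, 3], "dr": [0, 0, 22], "claw": 7}, {"travel": [0.2, 13, 4], "dr": [0, 0, 28], "claw": 7}, {"travel": [0.3, 16, 4.5], "dr": [0, 0, 34], "claw": 7}, {"travel": [0.3, 18, 5], "dr": [0, 0, 40], "claw": 7}, {"travel": [0.3, 19, 5], "dr": [0, 0, 44], "claw": 7}, {"travel": [0.3, 19.2, 5], "dr": [0, 0, 45], "claw": 7}, {"travel": [0.3, 19.2, 5], "dr": [0, 0, 45], "claw": 7}, {"travel": [0.3, 19.2, 5], "dr": [0, 0, 45], "claw": 7}, {"travel": [0.3, 19.2, 5], "dr": [0, 0, 45], "claw": 7}]'

```text
time_s: 18.8
tool_pos: [0.6275, 0.0477, 0.1613]
tool_rot: [-180.0, -0.0, -7.7]
force: [0.7, 1.0, 0.2]
grip_width: 0.0698
```

```bash
python3 -c "
from h import *
o=env.get_obs();print(o['tool_rot'],o['tool_pos'],o['grip_width'],o['qpos'])
tools((.628,.046,.10,-8))"
```

```text
[-1.79968877e+02 -2.58077237e-02 -7.72154000e+00] [0.627455   0.04767559 0.16128181] 0.06982086784414875 [  20.62841757   21.30801937  -34.4251459    89.9254646    12.41073392
   72.59469258 -113.41054088]
(0.628, 0.046, 0.1, -8) travel [0.08, 0.16, 6.13] drz 0.28
```

Call:
send_rows --series '[{"travel": [0, 0.1, 1.5], "dr": [0, 0, 0], "claw": 7}, {"travel": [0, 0.1, 3], "dr": [0, 0, 0], "claw": 7}, {"travel": [0, 0.1, 4.5], "dr": [0, 0, 0], "claw": 7}, {"travel": [0, 0.1, 5.2], "dr": [0, 0, 0], "claw": 7}, {"travel": [0, 0.1, 5.5], "dr": [0, 0, 0], "claw": 7}, {"travel": [0, 0.1, 5.5], "dr": [0, 0, 0], "claw": 7}, {"travel": [0, 0.1, 5.5], "dr": [0, 0, 0], "claw": 7}]'

```text
time_s: 19.38
tool_pos: [0.6281, 0.0453, 0.1066]
tool_rot: [-180.0, -0.1, -7.9]
force: [0.2, 0.7, -0.2]
grip_width: 0.0697
```

```bash
python3 -c "
from h import *
o=env.get_obs();print(o['tool_rot'],o['tool_pos'],o['grip_width'])
tools((.628,.046,.046,-8))"
```

```text
[-1.79986155e+02 -6.08465511e-02 -7.89786460e+00] [0.62814983 0.04529073 0.10655899] 0.06974485668044775
(0.628, 0.046, 0.046, -8) travel [-0.02, -0.07, 6.06] drz 0.1
```

Call:
send_rows --series '[{"travel": [0, 0, 1], "dr": [0, 0, 0], "claw": 7}, {"travel": [0, 0, 2], "dr": [0, 0, 0], "claw": 7}, {"travel": [0, 0, 3], "dr": [0, 0, 0], "claw": 7}, {"travel": [0, 0, 4], "dr": [0, 0, 0], "claw": 7}, {"travel": [0, 0, 5], "dr": [0, 0, 0], "claw": 7}, {"travel": [0, 0, 5.7], "dr": [0, 0, 0], "claw": 7}, {"travel": [0, 0, 6], "dr": [0, 0, 0], "claw": 7}, {"travel": [0, 0, 6], "dr": [0, 0, 0], "claw": 7}]'

```text
time_s: 20.05
tool_pos: [0.6271, 0.0447, 0.0445]
tool_rot: [180.0, 0.1, -7.9]
force: [0.6, 0.5, -0.3]
grip_width: 0.0697
```

Call:
send_rows --grip_force 15 --series '[{"travel": [0, 0, 0], "dr": [0, 0, 0], "claw": 6}, {"travel": [0, 0, 0], "dr": [0, 0, 0], "claw": 5.5}, {"travel": [0, 0, 0], "dr": [0, 0, 0], "claw": 5.3}, {"travel": [0, 0, 0], "dr": [0, 0, 0], "claw": 5.1}, {"travel": [0, 0, 0], "dr": [0, 0, 0], "claw": 4.8}, {"travel": [0, 0, 0], "dr": [0, 0, 0], "claw": 4.4}, {"travel": [0, 0, 0], "dr": [0, 0, 0], "claw": 4}, {"travel": [0, 0, 0], "dr": [0, 0, 0], "claw": 4}]'

```text
time_s: 20.72
tool_pos: [0.6282, 0.0451, 0.0463]
tool_rot: [-180.0, -0.1, -7.9]
force: [0.1, 0.6, 3.1]
grip_width: 0.0519
```

```bash
python3 -c "
from h import *
o=env.get_obs();print(o['tool_rot'],o['tool_pos'],o['grip_width'])
tools((.628,.046,.22,-8),(.555,-.127,.22,-8),(.482,-.300,.22,-8))"
```

```text
[-1.79981153e+02 -5.95898702e-02 -7.93908560e+00] [0.62824231 0.04507825 0.04633838] 0.05194336830585532
(0.628, 0.046, 0.22, -8) travel [-0.04, -0.09, -17.37] drz 0.06
(0.555, -0.127, 0.22, -8) travel [-4.82, 18.15, -0.0] drz 0
(0.482, -0.3, 0.22, -8) travel [-4.82, 18.15, -0.0] drz 0
```

Call:
send_rows --series '[{"travel": [0, 0, -0.5], "dr": [0, 0, 0], "claw": 4}, {"travel": [0, 0, -1.5], "dr": [0, 0, 0], "claw": 4}, {"travel": [0, 0, -3.5], "dr": [0, 0, 0], "claw": 4}, {"travel": [0, 0, -6], "dr": [0, 0, 0], "claw": 4}, {"travel": [0, 0, -8.5], "dr": [0, 0, 0], "claw": 4}, {"travel": [0, 0, -11], "dr": [0, 0, 0], "claw": 4}, {"travel": [0, 0, -13.5], "dr": [0, 0, 0], "claw": 4}, {"travel": [0, 0, -15.5], "dr": [0, 0, 0], "claw": 4}, {"travel": [0, 0, -16.8], "dr": [0, 0, 0], "claw": 4}, {"travel": [0, 0, -17.4], "dr": [0, 0, 0], "claw": 4}, {"travel": [0, 0, -17.4], "dr": [0, 0, 0], "claw": 4}]'

```text
time_s: 21.63
tool_pos: [0.6283, 0.0448, 0.2211]
tool_rot: [-180.0, -0.1, -8.0]
force: [0.1, -0.1, -1.4]
grip_width: 0.0517
```

Call:
send_rows --series '[{"travel": [-0.3, 1, 0], "dr": [0, 0, 0], "claw": 4}, {"travel": [-0.8, 3, 0], "dr": [0, 0, 0], "claw": 4}, {"travel": [-1.6, 6, 0], "dr": [0, 0, 0], "claw": 4}, {"travel": [-2.4, 9, 0], "dr": [0, 0, 0], "claw": 4}, {"travel": [-3.2, 12, 0], "dr": [0, 0, 0], "claw": 4}, {"travel": [-4, 15, 0], "dr": [0, 0, 0], "claw": 4}, {"travel": [-4.5, 17, 0], "dr": [0, 0, 0], "claw": 4}, {"travel": [-4.8, 18.1, 0], "dr": [0, 0, 0], "claw": 4}, {"travel": [-4.8, 18.1, 0], "dr": [0, 0, 0], "claw": 4}]'

```text
time_s: 22.38
tool_pos: [0.553, -0.1319, 0.2182]
tool_rot: [179.9, 0.2, -8.3]
force: [0.6, -0.9, -0.7]
grip_width: 0.0515
```

Call:
send_rows --series '[{"travel": [-0.3, 1, 0], "dr": [0, 0, 0], "claw": 4}, {"travel": [-0.8, 3, 0], "dr": [0, 0, 0], "claw": 4}, {"travel": [-1.6, 6, 0], "dr": [0, 0, 0], "claw": 4}, {"travel": [-2.4, 9, 0], "dr": [0, 0, 0], "claw": 4}, {"travel": [-3.2, 12, 0], "dr": [0, 0, 0], "claw": 4}, {"travel": [-4, 15, 0], "dr": [0, 0, 0], "claw": 4}, {"travel": [-4.5, 17, 0], "dr": [0, 0, 0], "claw": 4}, {"travel": [-4.8, 18.1, 0], "dr": [0, 0, 0], "claw": 4}, {"travel": [-4.8, 18.1, 0], "dr": [0, 0, 0], "claw": 4}, {"travel": [-4.8, 18.1, 0], "dr": [0, 0, 0], "claw": 4}]'

```text
time_s: 23.22
tool_pos: [0.4836, -0.2987, 0.2194]
tool_rot: [-179.9, -0.0, -7.8]
force: [0.1, 0.4, -1.2]
grip_width: 0.0514
```

```bash
python3 -c "
from h import *
o=env.get_obs();print(o['tool_rot'],o['tool_pos'],o['grip_width'])
tools((.482,-.300,.044,-8))"
```

```text
[-1.79906519e+02 -3.30731304e-03 -7.84755147e+00] [ 0.48355446 -0.29870207  0.21944971] 0.05135903167720864
(0.482, -0.3, 0.044, -8) travel [-0.14, 0.15, 17.54] drz 0.15
```

Call:
send_rows --series '[{"travel": [0, 0, 1], "dr": [0, 0, 0], "claw": 4}, {"travel": [0, 0, 3], "dr": [0, 0, 0], "claw": 4}, {"travel": [0, 0, 5.5], "dr": [0, 0, 0], "claw": 4}, {"travel": [0, 0, 8], "dr": [0, 0, 0], "claw": 4}, {"travel": [0, 0, 10.5], "dr": [0, 0, 0], "claw": 4}, {"travel": [0, 0, 13], "dr": [0, 0, 0], "claw": 4}, {"travel": [0, 0, 15], "dr": [0, 0, 0], "claw": 4}, {"travel": [0, 0, 16.3], "dr": [0, 0, 0], "claw": 4}, {"travel": [0, 0, 17], "dr": [0, 0, 0], "claw": 4}, {"travel": [0, 0, 17.3], "dr": [0, 0, 0], "claw": 4}, {"travel": [0, 0, 17.3], "dr": [0, 0, 0], "claw": 4}, {"travel": [0, 0, 17.3], "dr": [0, 0, 0], "claw": 4}]'

```text
time_s: 24.22
tool_pos: [0.4837, -0.3006, 0.0478]
tool_rot: [180.0, -0.1, -7.9]
force: [-0.3, -0.1, -0.7]
grip_width: 0.0521
```

Call:
send_rows --series '[{"travel": [0, 0, 0.1], "dr": [0, 0, 0], "claw": 4}, {"travel": [0, 0, 0.2], "dr": [0, 0, 0], "claw": 4}, {"travel": [0, 0, 0.3], "dr": [0, 0, 0], "claw": 4}, {"travel": [0, 0, 0.3], "dr": [0, 0, 0], "claw": 4}, {"travel": [0, 0, 0.3], "dr": [0, 0, 0], "claw": 4}]'

```text
time_s: 24.63
tool_pos: [0.4827, -0.3006, 0.0439]
tool_rot: [180.0, -0.0, -8.0]
force: [0.5, -0.5, -1.0]
grip_width: 0.0516
```

Call:
send_rows --series '[{"travel": [0, 0, 0.1], "dr": [0, 0, 0], "claw": 4}, {"travel": [0, 0, 0.2], "dr": [0, 0, 0], "claw": 4}, {"travel": [0, 0, 0.3], "dr": [0, 0, 0], "claw": 4}, {"travel": [0, 0, 0.36], "dr": [0, 0, 0], "claw": 4}, {"travel": [0, 0, 0.36], "dr": [0, 0, 0], "claw": 4}]'

```text
time_s: 25.05
tool_pos: [0.4826, -0.3005, 0.0403]
tool_rot: [180.0, 0.0, -7.9]
force: [-1.5, 1.2, 2.0]
grip_width: 0.0514
```

Call:
send_rows --series '[{"travel": [0, 0, 0], "dr": [0, 0, 0], "claw": 5.5}, {"travel": [0, 0, 0], "dr": [0, 0, 0], "claw": 6}, {"travel": [0, 0, 0], "dr": [0, 0, 0], "claw": 7}, {"travel": [0, 0, 0], "dr": [0, 0, 0], "claw": 7}, {"travel": [0, 0, -0.5], "dr": [0, 0, 0], "claw": 7}, {"travel": [0, 0, -2], "dr": [0, 0, 0], "claw": 7}, {"travel": [0, 0, -5], "dr": [0, 0, 0], "claw": 7}, {"travel": [0, 0, -9], "dr": [0, 0, 0], "claw": 7}, {"travel": [0, 0, -12], "dr": [0, 0, 0], "claw": 7.5}, {"travel": [0, 0, -13], "dr": [0, 0, 0], "claw": 7.5}, {"travel": [0, 0, -13], "dr": [0, 0, 0], "claw": 7.5}, {"travel": [0, 0, -13], "dr": [0, 0, 0], "claw": 7.5}]'

```text
time_s: 26.05
tool_pos: [0.4825, -0.3005, 0.17]
tool_rot: [180.0, -0.0, -7.9]
force: [0.8, 0.5, -0.5]
grip_width: 0.0748
```

```bash
python3 -c "
from h import *
o=env.get_obs();print(o['tool_rot'],o['tool_pos'],o['grip_width'])
tools((.4388,-.045,.17,40))"
```

```text
[ 1.79972092e+02 -9.40120388e-03 -7.94762321e+00] [ 0.4825203  -0.30049195  0.17004739] 0.07480913393776638
(0.4388, -0.045, 0.17, 40) travel [-7.86, -24.7, 0.0] drz -47.95
```

Call:
send_rows --series '[{"travel": [-0.5, -1.5, 0], "dr": [0, 0, -3], "claw": 7.5}, {"travel": [-1.3, -4, 0], "dr": [0, 0, -8], "claw": 7.5}, {"travel": [-2.4, -7.5, 0], "dr": [0, 0, -14], "claw": 7.5}, {"travel": [-3.5, -11, 0], "dr": [0, 0, -20], "claw": 7.5}, {"travel": [-4.6, -14.5, 0], "dr": [0, 0, -26], "claw": 7.5}, {"travel": [-5.7, -18, 0], "dr": [0, 0, -32], "claw": 7.5}, {"travel": [-6.7, -21, 0], "dr": [0, 0, -38], "claw": 7.5}, {"travel": [-7.5, -23.5, 0], "dr": [0, 0, -44], "claw": 7.5}, {"travel": [-7.9, -24.7, 0], "dr": [0, 0, -48], "claw": 7.5}, {"travel": [-7.9, -24.7, 0], "dr": [0, 0, -48], "claw": 7.5}, {"travel": [-7.9, -24.7, 0], "dr": [0, 0, -48], "claw": 7.5}, {"travel": [-7.9, -24.7, 0], "dr": [0, 0, -48], "claw": 7.5}]'

```text
time_s: 27.05
tool_pos: [0.4379, -0.0461, 0.169]
tool_rot: [-179.9, 0.1, 39.9]
force: [-0.2, -0.6, 0.4]
grip_width: 0.075
```

```bash
python3 -c "
from h import *
o=env.get_obs();print(o['tool_rot'],o['tool_pos'],o['grip_width'])
tools((.4388,-.045,.036,40))
snap('side','s3.png',(150,150,390,330),3)"
```

```text
[-1.79917559e+02  7.80743849e-02  3.98794728e+01] [ 0.43792265 -0.04612044  0.16899088] 0.07503780842055506
(0.4388, -0.045, 0.036, 40) travel [0.14, -0.03, 13.3] drz -0.12
```

View pics/s3.png

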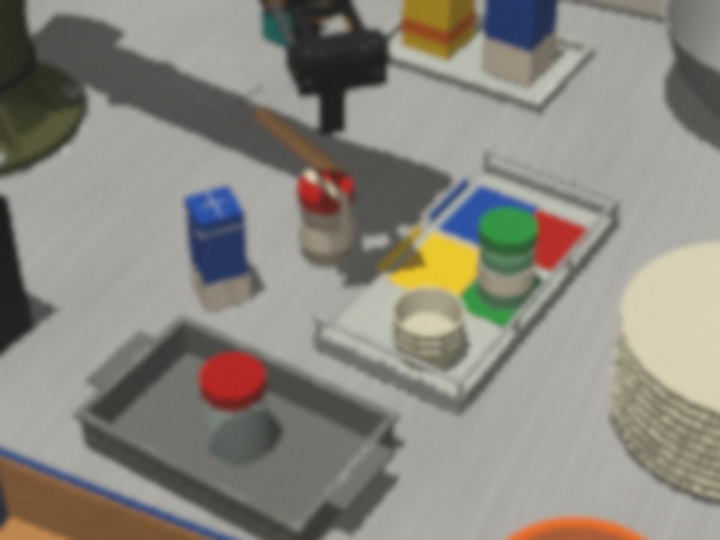

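The side view shows the empty jar standing in the tub (235,405). The fresh jar is at (327,215) below the gripper, and the small blue box at (218,245) is clear of the fingers' line.

Call:
send_rows --series '[{"travel": [0.1, 0, 1.5], "dr": [0, 0, 0], "claw": 7.5}, {"travel": [0.1, 0, 3.5], "dr": [0, 0, 0], "claw": 7.5}, {"travel": [0.1, 0, 5.5], "dr": [0, 0, 0], "claw": 7.5}, {"travel": [0.1, 0, 7.5], "dr": [0, 0, 0], "claw": 7.5}, {"travel": [0.1, 0, 9], "dr": [0, 0, 0], "claw": 7.5}, {"travel": [0.1, 0, 10.5], "dr": [0, 0, 0], "claw": 7.5}, {"travel": [0.1, 0, 11.7], "dr": [0, 0, 0], "claw": 7.5}, {"travel": [0.1, 0, 12.6], "dr": [0, 0, 0], "claw": 7.5}, {"travel": [0.1, 0, 13.2], "dr": [0, 0, 0], "claw": 7.5}, {"travel": [0.1, 0, 13.2], "dr": [0, 0, 0], "claw": 7.5}, {"travel": [0.1, 0, 13.2], "dr": [0, 0, 0], "claw": 7.5}]'

```text
time_s: 28.02
tool_pos: [0.4395, -0.0446, 0.0381]
tool_rot: [-180.0, -0.0, 40.0]
force: [0.7, -0.7, -0.2]
grip_width: 0.0749
```

Call:
send_rows --grip_force 18 --series '[{"travel": [0, 0, 0], "dr": [0, 0, 0], "claw": 6}, {"travel": [0, 0, 0], "dr": [0, 0, 0], "claw": 5.5}, {"travel": [0, 0, 0], "dr": [0, 0, 0], "claw": 5.3}, {"travel": [0, 0, 0], "dr": [0, 0, 0], "claw": 5.1}, {"travel": [0, 0, 0], "dr": [0, 0, 0], "claw": 4.8}, {"travel": [0, 0, 0], "dr": [0, 0, 0], "claw": 4.4}, {"travel": [0, 0, 0], "dr": [0, 0, 0], "claw": 4}, {"travel": [0, 0, 0], "dr": [0, 0, 0], "claw": 4}, {"travel": [0, 0, 0], "dr": [0, 0, 0], "claw": 4}]'

```text
time_s: 28.77
tool_pos: [0.4399, -0.0446, 0.0386]
tool_rot: [179.9, -0.0, 40.0]
force: [0.5, -1.3, 3.0]
grip_width: 0.0516
```

```bash
python3 -c "
from h import *
o=env.get_obs();print(o['tool_rot'],o['tool_pos'],o['grip_width'],o['force'])
tools((.4388,-.045,.17,40),(.628,.0455,.17,-8))"
```

```text
[ 1.79930280e+02 -2.60486280e-02  4.00475143e+01] [ 0.43993655 -0.0446337   0.03855196] 0.05159041825750149 [ 0.51446756 -1.25958884  2.95941356]
(0.4388, -0.045, 0.17, 40) travel [-0.11, -0.05, -13.14] drz 0.05
(0.628, 0.0455, 0.17, -8) travel [20.31, 5.23, -0.0] drz 48
```

Call:
send_rows --series '[{"travel": [0, 0, -0.5], "dr": [0, 0, 0], "claw": 4}, {"travel": [0, 0, -1.5], "dr": [0, 0, 0], "claw": 4}, {"travel": [0, 0, -3.5], "dr": [0, 0, 0], "claw": 4}, {"travel": [0, 0, -6], "dr": [0, 0, 0], "claw": 4}, {"travel": [0, 0, -8.5], "dr": [0, 0, 0], "claw": 4}, {"travel": [0, 0, -11], "dr": [0, 0, 0], "claw": 4}, {"travel": [0, 0, -12.6], "dr": [0, 0, 0], "claw": 4}, {"travel": [0, 0, -13.2], "dr": [0, 0, 0], "claw": 4}, {"travel": [0, 0, -13.2], "dr": [0, 0, 0], "claw": 4}]'

```text
time_s: 29.52
tool_pos: [0.44, -0.0442, 0.1715]
tool_rot: [179.9, -0.1, 40.1]
force: [0.1, 0.1, -3.1]
grip_width: 0.0513
```

Call:
send_rows --series '[{"travel": [1, 0.3, 0], "dr": [0, 0, 2], "claw": 4}, {"travel": [3, 0.8, 0], "dr": [0, 0, 6], "claw": 4}, {"travel": [5.3, 1.4, 0], "dr": [0, 0, 12], "claw": 4}, {"travel": [7.8, 2, 0], "dr": [0, 0, 18], "claw": 4}, {"travel": [10.3, 2.7, 0], "dr": [0, 0, 24], "claw": 4}, {"travel": [12.8, 3.3, 0], "dr": [0, 0, 30], "claw": 4}, {"travel": [15.3, 3.9, 0], "dr": [0, 0, 36], "claw": 4}, {"travel": [17.8, 4.6, 0], "dr": [0, 0, 42], "claw": 4}, {"travel": [19.5, 5, 0], "dr": [0, 0, 46], "claw": 4}, {"travel": [20.3, 5.2, 0], "dr": [0, 0, 48], "claw": 4}, {"travel": [20.3, 5.2, 0], "dr": [0, 0, 48], "claw": 4}, {"travel": [20.3, 5.2, 0], "dr": [0, 0, 48], "claw": 4}]'

```text
time_s: 30.52
tool_pos: [0.6268, 0.0469, 0.168]
tool_rot: [180.0, 0.2, -7.8]
force: [-1.7, 0.2, -3.4]
grip_width: 0.0516
```

```bash
python3 -c "
from h import *
o=env.get_obs();print(o['tool_rot'],o['tool_pos'],o['grip_width'],o['force'])
tools((.629,.046,.053,-8))"
```

```text
[179.99104625   0.23935341  -7.82188101] [0.62684533 0.04692973 0.16795351] 0.05158154965095127 [-1.67342552  0.20392922 -3.42825013]
(0.629, 0.046, 0.053, -8) travel [0.23, 0.06, 11.5] drz 0.18
```

Call:
send_rows --series '[{"travel": [0.1, 0, 1], "dr": [0, 0, 0], "claw": 4}, {"travel": [0.1, 0, 2.5], "dr": [0, 0, 0], "claw": 4}, {"travel": [0.1, 0, 4.5], "dr": [0, 0, 0], "claw": 4}, {"travel": [0.1, 0, 6.5], "dr": [0, 0, 0], "claw": 4}, {"travel": [0.1, 0, 8], "dr": [0, 0, 0], "claw": 4}, {"travel": [0.1, 0, 9], "dr": [0, 0, 0], "claw": 4}, {"travel": [0.1, 0, 9], "dr": [0, 0, 0], "claw": 4}, {"travel": [0.1, 0, 9], "dr": [0, 0, 0], "claw": 4}]'

```text
time_s: 31.18
tool_pos: [0.6285, 0.0459, 0.0797]
tool_rot: [180.0, 0.1, -8.0]
force: [0.0, -0.4, -1.8]
grip_width: 0.0514
```

```bash
python3 -c "
from h import *
o=env.get_obs();print(o['tool_rot'],o['tool_pos'],o['grip_width'],o['force'])
tools((.629,.046,.0486,-8))"
```

```text
[ 1.79974350e+02  6.36417794e-02 -7.96311728e+00] [0.62852062 0.04585433 0.07969056] 0.051443105836877126 [ 0.01330999 -0.37562643 -1.84902635]
(0.629, 0.046, 0.0486, -8) travel [0.05, -0.02, 3.11] drz 0.04
```

Call:
send_rows --series '[{"travel": [0, 0, 0.8], "dr": [0, 0, 0], "claw": 4}, {"travel": [0, 0, 1.6], "dr": [0, 0, 0], "claw": 4}, {"travel": [0, 0, 2.2], "dr": [0, 0, 0], "claw": 4}, {"travel": [0, 0, 2.6], "dr": [0, 0, 0], "claw": 4}, {"travel": [0, 0, 2.8], "dr": [0, 0, 0], "claw": 4}, {"travel": [0, 0, 2.9], "dr": [0, 0, 0], "claw": 4}, {"travel": [0, 0, 2.9], "dr": [0, 0, 0], "claw": 4}]'

```text
time_s: 31.77
tool_pos: [0.6292, 0.0464, 0.0509]
tool_rot: [180.0, 0.0, -7.9]
force: [-0.6, 0.5, -2.3]
grip_width: 0.0513
```

Call:
send_rows --series '[{"travel": [0, 0, 0.05], "dr": [0, 0, 0], "claw": 4}, {"travel": [0, 0, 0.1], "dr": [0, 0, 0], "claw": 4}, {"travel": [0, 0, 0.15], "dr": [0, 0, 0], "claw": 4}, {"travel": [0, 0, 0.15], "dr": [0, 0, 0], "claw": 4}, {"travel": [0, 0, 0.15], "dr": [0, 0, 0], "claw": 4}]'

```text
time_s: 32.18
tool_pos: [0.6292, 0.0464, 0.0497]
tool_rot: [180.0, -0.0, -8.0]
force: [-0.3, 0.2, -1.9]
grip_width: 0.0515
```

Call:
send_rows --series '[{"travel": [0, 0, 0.05], "dr": [0, 0, 0], "claw": 4}, {"travel": [0, 0, 0.1], "dr": [0, 0, 0], "claw": 4}, {"travel": [0, 0, 0.14], "dr": [0, 0, 0], "claw": 4}, {"travel": [0, 0, 0.14], "dr": [0, 0, 0], "claw": 4}, {"travel": [0, 0, 0.14], "dr": [0, 0, 0], "claw": 4}]'

```text
time_s: 32.6
tool_pos: [0.6293, 0.0464, 0.0486]
tool_rot: [180.0, -0.0, -7.9]
force: [-0.8, -0.4, 1.0]
grip_width: 0.0517
```

Call:
send_rows --series '[{"travel": [0, 0, 0], "dr": [0, 0, 0], "claw": 5.5}, {"travel": [0, 0, 0], "dr": [0, 0, 0], "claw": 6}, {"travel": [0, 0, 0], "dr": [0, 0, 0], "claw": 7}, {"travel": [0, 0, 0], "dr": [0, 0, 0], "claw": 7}, {"travel": [0, 0, -0.5], "dr": [0, 0, 0], "claw": 7}, {"travel": [0, 0, -2], "dr": [0, 0, 0], "claw": 7}, {"travel": [0, 0, -5], "dr": [0, 0, 0], "claw": 7}, {"travel": [0, 0, -9], "dr": [0, 0, 0], "claw": 7}, {"travel": [0, 0, -13], "dr": [0, 0, 0], "claw": 7}, {"travel": [0, 0, -17], "dr": [0, 0, 0], "claw": 7}, {"travel": [0, 0, -20], "dr": [0, 0, 0], "claw": 7.5}, {"travel": [0, 0, -21], "dr": [0, 0, 0], "claw": 8}]'

```text
time_s: 33.6
tool_pos: [0.6315, 0.0473, 0.265]
tool_rot: [-179.9, -0.5, -7.9]
force: [-0.1, 1.5, 0.7]
grip_width: 0.0759
```

```bash
python3 -c "
from h import *
o=env.get_obs();print(o['tool_rot'],o['tool_pos'],o['grip_width'],o['force'])
tools((.51,.197,.27,37),(.3916,.3471,.27,82),(.3916,.3471,.1084,82),start=(.6293,.0464,.2586,-7.95))"
```

```text
[-179.90854521   -0.52935688   -7.93741624] [0.63146916 0.04727187 0.26496306] 0.0758708151533727 [-0.08648352  1.45300222  0.68299633]
(0.51, 0.197, 0.27, 37) travel [-13.9, -13.27, -1.14] drz -44.95
(0.3916, 0.3471, 0.27, 82) travel [-0.42, -19.11, -0.0] drz -45
(0.3916, 0.3471, 0.1084, 82) travel [0.0, 0.0, 16.16] drz 0
```

Call:
send_rows --series '[{"travel": [-1, -1, 0], "dr": [0, 0, -3], "claw": 8.7}, {"travel": [-3, -3, -0.5], "dr": [0, 0, -8], "claw": 8.7}, {"travel": [-5.5, -5.3, -1], "dr": [0, 0, -14], "claw": 8.7}, {"travel": [-8, -7.7, -1], "dr": [0, 0, -21], "claw": 8.7}, {"travel": [-10.5, -10, -1], "dr": [0, 0, -28], "claw": 8.7}, {"travel": [-12.5, -12, -1], "dr": [0, 0, -35], "claw": 8.7}, {"travel": [-13.6, -13, -1], "dr": [0, 0, -41], "claw": 8.7}, {"travel": [-13.9, -13.3, -1], "dr": [0, 0, -45], "claw": 8.7}, {"travel": [-13.9, -13.3, -1], "dr": [0, 0, -45], "claw": 8.7}, {"travel": [-13.9, -13.3, -1], "dr": [0, 0, -45], "claw": 8.7}]'

```text
time_s: 34.43
tool_pos: [0.5099, 0.197, 0.268]
tool_rot: [180.0, 0.0, 36.9]
force: [0.7, -0.2, 0.6]
grip_width: 0.0867
```

Call:
send_rows --series '[{"travel": [0, -1, 0], "dr": [0, 0, -3], "claw": 8.7}, {"travel": [-0.1, -3, 0], "dr": [0, 0, -8], "claw": 8.7}, {"travel": [-0.1, -6, 0], "dr": [0, 0, -14], "claw": 8.7}, {"travel": [-0.2, -9, 0], "dr": [0, 0, -21], "claw": 8.7}, {"travel": [-0.3, -12, 0], "dr": [0, 0, -28], "claw": 8.7}, {"travel": [-0.3, -15, 0], "dr": [0, 0, -35], "claw": 8.7}, {"travel": [-0.4, -17.5, 0], "dr": [0, 0, -41], "claw": 8.7}, {"travel": [-0.4, -18.8, 0], "dr": [0, 0, -45], "claw": 8.7}, {"travel": [-0.4, -19.1, 0], "dr": [0, 0, -45], "claw": 8.7}, {"travel": [-0.4, -19.1, 0], "dr": [0, 0, -45], "claw": 8.7}, {"travel": [-0.4, -19.1, 0], "dr": [0, 0, -45], "claw": 8.7}]'

```text
time_s: 35.35
tool_pos: [0.3931, 0.3459, 0.2679]
tool_rot: [180.0, 0.0, 81.8]
force: [-0.3, -1.1, 0.9]
grip_width: 0.0872
```

Run:
```python
from h import *
o=env.get_obs();print(o['tool_rot'],o['tool_pos'],o['grip_width'])
tools((.3916,.3471,.1084,82))
snap('top','t4.png',(195,105,345,225),5)
```

```text
[1.79998285e+02 3.95151225e-02 8.17585944e+01] [0.39314163 0.34585069 0.26794623] 0.0872318327356547
(0.3916, 0.3471, 0.1084, 82) travel [0.1, -0.17, 15.95] drz -0.24
```

View pics/t4.png

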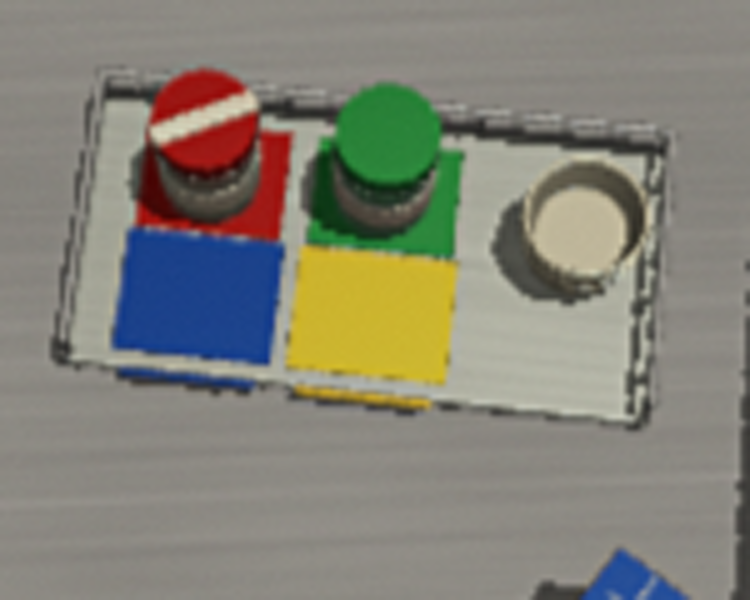

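The fresh jar stands upright on the red mark. Its lid is at crop (205,120), within 2 px of where the old one was, and the green jar hasn't moved. Next, pick up the carton.

Call:
send_rows --series '[{"travel": [0.1, -0.1, 2], "dr": [0, 0, 0], "claw": 8.7}, {"travel": [0.1, -0.1, 4.5], "dr": [0, 0, 0], "claw": 8.7}, {"travel": [0.1, -0.1, 7], "dr": [0, 0, 0], "claw": 8.7}, {"travel": [0.1, -0.1, 9.5], "dr": [0, 0, 0], "claw": 8.7}, {"travel": [0.1, -0.1, 12], "dr": [0, 0, 0], "claw": 8.7}, {"travel": [0.1, -0.1, 13.8], "dr": [0, 0, 0], "claw": 8.7}, {"travel": [0.1, -0.1, 15], "dr": [0, 0, 0], "claw": 8.7}, {"travel": [0.1, -0.1, 15.7], "dr": [0, 0, 0], "claw": 8.7}, {"travel": [0.1, -0.1, 15.9], "dr": [0, 0, 0], "claw": 8.7}, {"travel": [0.1, -0.1, 15.9], "dr": [0, 0, 0], "claw": 8.7}, {"travel": [0.1, -0.1, 15.9], "dr": [0, 0, 0], "claw": 8.7}]'

```text
time_s: 36.32
tool_pos: [0.3915, 0.3489, 0.1102]
tool_rot: [179.9, -0.1, 82.0]
force: [0.3, -0.6, 0.7]
grip_width: 0.0868
```

Call:
send_rows --grip_force 25 --series '[{"travel": [0, 0, 0], "dr": [0, 0, 0], "claw": 7}, {"travel": [0, 0, 0], "dr": [0, 0, 0], "claw": 6.5}, {"travel": [0, 0, 0], "dr": [0, 0, 0], "claw": 6.3}, {"travel": [0, 0, 0], "dr": [0, 0, 0], "claw": 6.1}, {"travel": [0, 0, 0], "dr": [0, 0, 0], "claw": 5.8}, {"travel": [0, 0, 0], "dr": [0, 0, 0], "claw": 5.5}, {"travel": [0, 0, 0], "dr": [0, 0, 0], "claw": 5}, {"travel": [0, 0, 0], "dr": [0, 0, 0], "claw": 5}, {"travel": [0, 0, 0], "dr": [0, 0, 0], "claw": 5}]'

```text
time_s: 37.07
tool_pos: [0.3913, 0.3486, 0.1095]
tool_rot: [180.0, -0.0, 82.0]
force: [2.2, -0.5, 1.9]
grip_width: 0.062
```

```bash
python3 -c "
from h import *
o=env.get_obs();print(o['tool_rot'],o['tool_pos'],o['grip_width'],o['force'])
tools((.391,.347,.275,82),(.471,.157,.275,82),(.5515,-.034,.275,82))"
```

```text
[ 1.79952929e+02 -2.14821932e-02  8.20379837e+01] [0.39129581 0.34857479 0.10947705] 0.06203021871042264 [ 2.16510591 -0.46828459  1.89073565]
(0.391, 0.347, 0.275, 82) travel [-0.16, -0.01, -16.55] drz 0.04
(0.471, 0.157, 0.275, 82) travel [-17.7, 10.57, -0.0] drz 0
(0.5515, -0.034, 0.275, 82) travel [-17.79, 10.63, -0.0] drz 0
```

Call:
send_rows --series '[{"travel": [0, 0, -0.5], "dr": [0, 0, 0], "claw": 5}, {"travel": [0, 0, -1.5], "dr": [0, 0, 0], "claw": 5}, {"travel": [0, 0, -3.5], "dr": [0, 0, 0], "claw": 5}, {"travel": [0, 0, -6], "dr": [0, 0, 0], "claw": 5}, {"travel": [0, 0, -8.5], "dr": [0, 0, 0], "claw": 5}, {"travel": [0, 0, -11], "dr": [0, 0, 0], "claw": 5}, {"travel": [0, 0, -13.5], "dr": [0, 0, 0], "claw": 5}, {"travel": [0, 0, -15.5], "dr": [0, 0, 0], "claw": 5}, {"travel": [0, 0, -16.3], "dr": [0, 0, 0], "claw": 5}, {"travel": [0, 0, -16.6], "dr": [0, 0, 0], "claw": 5}, {"travel": [0, 0, -16.6], "dr": [0, 0, 0], "claw": 5}]'

```text
time_s: 37.98
tool_pos: [0.3905, 0.3484, 0.275]
tool_rot: [-180.0, 0.0, 82.1]
force: [-0.6, -0.3, -5.3]
grip_width: 0.0618
```

Call:
send_rows --series '[{"travel": [-1, 0.6, 0], "dr": [0, 0, 0], "claw": 5}, {"travel": [-3, 1.8, 0], "dr": [0, 0, 0], "claw": 5}, {"travel": [-5.5, 3.2, 0], "dr": [0, 0, 0], "claw": 5}, {"travel": [-8.5, 5, 0], "dr": [0, 0, 0], "claw": 5}, {"travel": [-11.5, 6.8, 0], "dr": [0, 0, 0], "claw": 5}, {"travel": [-14, 8.2, 0], "dr": [0, 0, 0], "claw": 5}, {"travel": [-16, 9.4, 0], "dr": [0, 0, 0], "claw": 5}, {"travel": [-17.5, 10.3, 0], "dr": [0, 0, 0], "claw": 5}, {"travel": [-18, 10.6, 0], "dr": [0, 0, 0], "claw": 5}, {"travel": [-18, 10.6, 0], "dr": [0, 0, 0], "claw": 5}]'

```text
time_s: 38.82
tool_pos: [0.4706, 0.1537, 0.2736]
tool_rot: [-179.8, 0.0, 81.9]
force: [-0.9, 0.7, -3.2]
grip_width: 0.0621
```

Call:
send_rows --series '[{"travel": [-1, 0.6, 0], "dr": [0, 0, 0], "claw": 5}, {"travel": [-3, 1.8, 0], "dr": [0, 0, 0], "claw": 5}, {"travel": [-5.5, 3.2, 0], "dr": [0, 0, 0], "claw": 5}, {"travel": [-8.5, 5, 0], "dr": [0, 0, 0], "claw": 5}, {"travel": [-11.5, 6.8, 0], "dr": [0, 0, 0], "claw": 5}, {"travel": [-14, 8.2, 0], "dr": [0, 0, 0], "claw": 5}, {"travel": [-16, 9.4, 0], "dr": [0, 0, 0], "claw": 5}, {"travel": [-17.3, 10.3, 0], "dr": [0, 0, 0], "claw": 5}, {"travel": [-17.6, 10.6, 0], "dr": [0, 0, 0], "claw": 5}, {"travel": [-17.6, 10.6, 0], "dr": [0, 0, 0], "claw": 5}, {"travel": [-17.6, 10.6, 0], "dr": [0, 0, 0], "claw": 5}]'

```text
time_s: 39.73
tool_pos: [0.5512, -0.0307, 0.2751]
tool_rot: [-179.9, -0.1, 82.2]
force: [0.2, 1.2, -4.9]
grip_width: 0.062
```

```bash
python3 -c "
from h import *
o=env.get_obs();print(o['tool_rot'],o['tool_pos'],o['grip_width'],o['force'])
tools((.5515,-.033,.135,82))"
```

```text
[-1.79944704e+02 -9.25499506e-02  8.22282674e+01] [ 0.5511797  -0.03071433  0.27511348] 0.06201612138499323 [ 0.18971871  1.19662331 -4.94347422]
(0.5515, -0.033, 0.135, 82) travel [-0.22, 0.06, 14.01] drz 0.23
```

Call:
send_rows --series '[{"travel": [-0.1, 0, 1], "dr": [0, 0, 0], "claw": 5}, {"travel": [-0.1, 0, 3], "dr": [0, 0, 0], "claw": 5}, {"travel": [-0.1, 0, 5.5], "dr": [0, 0, 0], "claw": 5}, {"travel": [-0.1, 0, 8], "dr": [0, 0, 0], "claw": 5}, {"travel": [-0.1, 0, 10.5], "dr": [0, 0, 0], "claw": 5}, {"travel": [-0.1, 0, 12.5], "dr": [0, 0, 0], "claw": 5}, {"travel": [-0.1, 0, 13.7], "dr": [0, 0, 0], "claw": 5}, {"travel": [-0.1, 0, 14], "dr": [0, 0, 0], "claw": 5}, {"travel": [-0.1, 0, 14], "dr": [0, 0, 0], "claw": 5}, {"travel": [-0.1, 0, 14], "dr": [0, 0, 0], "claw": 5}]'

```text
time_s: 40.57
tool_pos: [0.5522, -0.0339, 0.1364]
tool_rot: [179.9, -0.0, 82.1]
force: [0.5, -0.7, -3.9]
grip_width: 0.0619
```

```bash
python3 -c "
from h import *
o=env.get_obs();print(o['tool_rot'],o['tool_pos'],o['grip_width'],o['force'])
tools((.5515,-.033,.119,82))"
```

```text
[ 1.79889645e+02 -1.12566434e-03  8.20970761e+01] [ 0.55215805 -0.03386542  0.136382  ] 0.06186872204825425 [ 0.53445017 -0.68790031 -3.85645633]
(0.5515, -0.033, 0.119, 82) travel [0.08, -0.08, 1.74] drz 0.1
```

Call:
send_rows --series '[{"travel": [0.1, 0, 0.4], "dr": [0, 0, 0], "claw": 5}, {"travel": [0.1, 0, 0.8], "dr": [0, 0, 0], "claw": 5}, {"travel": [0.1, 0, 1.2], "dr": [0, 0, 0], "claw": 5}, {"travel": [0.1, 0, 1.5], "dr": [0, 0, 0], "claw": 5}, {"travel": [0.1, 0, 1.7], "dr": [0, 0, 0], "claw": 5}, {"travel": [0.1, 0, 1.7], "dr": [0, 0, 0], "claw": 5}, {"travel": [0.1, 0, 1.7], "dr": [0, 0, 0], "claw": 5}]'

```text
time_s: 41.15
tool_pos: [0.5515, -0.0334, 0.1181]
tool_rot: [-180.0, 0.0, 82.0]
force: [-0.2, -0.1, -4.9]
grip_width: 0.0621
```

Call:
send_rows --series '[{"travel": [0, 0, 0.05], "dr": [0, 0, 0], "claw": 5}, {"travel": [0, 0, 0.1], "dr": [0, 0, 0], "claw": 5}, {"travel": [0, 0, 0.15], "dr": [0, 0, 0], "claw": 5}, {"travel": [0, 0, 0.2], "dr": [0, 0, 0], "claw": 5}, {"travel": [0, 0, 0.2], "dr": [0, 0, 0], "claw": 5}, {"travel": [0, 0, 0.2], "dr": [0, 0, 0], "claw": 5}]'

```text
time_s: 41.65
tool_pos: [0.5516, -0.0334, 0.1165]
tool_rot: [180.0, 0.0, 82.1]
force: [-0.8, -0.9, -2.2]
grip_width: 0.0622
```

Call:
send_rows --series '[{"travel": [0, 0, 0.04], "dr": [0, 0, 0], "claw": 5}, {"travel": [0, 0, 0.08], "dr": [0, 0, 0], "claw": 5}, {"travel": [0, 0, 0.08], "dr": [0, 0, 0], "claw": 5}, {"travel": [0, 0, 0.08], "dr": [0, 0, 0], "claw": 5}]'

```text
time_s: 41.98
tool_pos: [0.5517, -0.0333, 0.1164]
tool_rot: [180.0, 0.0, 82.1]
force: [-1.5, -0.2, 6.0]
grip_width: 0.0618
```

Call:
send_rows --series '[{"travel": [0, 0, 0], "dr": [0, 0, 0], "claw": 6.4}, {"travel": [0, 0, 0], "dr": [0, 0, 0], "claw": 7}, {"travel": [0, 0, 0], "dr": [0, 0, 0], "claw": 8.7}, {"travel": [0, 0, 0], "dr": [0, 0, 0], "claw": 8.7}, {"travel": [0, 0, 0], "dr": [0, 0, 0], "claw": 8.7}, {"travel": [0, 0, -1], "dr": [0, 0, 0], "claw": 8.7}, {"travel": [0, 0, -3.5], "dr": [0, 0, 0], "claw": 8.7}, {"travel": [0, 0, -7], "dr": [0, 0, 0], "claw": 8.7}, {"travel": [0, 0, -11], "dr": [0, 0, 0], "claw": 8.7}, {"travel": [0, 0, -14], "dr": [0, 0, 0], "claw": 8.7}, {"travel": [0, 0, -15.5], "dr": [0, 0, 0], "claw": 8.7}, {"travel": [0, 0, -15.5], "dr": [0, 0, 0], "claw": 8.7}]'

```text
time_s: 42.98
tool_pos: [0.5539, -0.0331, 0.2758]
tool_rot: [179.5, 0.0, 82.1]
force: [1.3, 0.3, 0.9]
grip_width: 0.0869
```

Call:
send_rows --series '[{"travel": [2.5, -0.7, 0], "dr": [0, 0, 0], "claw": 8.7}, {"travel": [6.2, -1.8, 0], "dr": [0, 0, 0], "claw": 8.7}, {"travel": [10, -2.9, 0], "dr": [0, 0, 0], "claw": 8.7}, {"travel": [14, -4, 0], "dr": [0, 0, 0], "claw": 8.7}, {"travel": [18, -5.2, 0], "dr": [0, 0, 0], "claw": 8.7}, {"travel": [22, -6.3, 0], "dr": [0, 0, 0], "claw": 8.7}, {"travel": [26, -7.5, 0], "dr": [0, 0, 0], "claw": 8.7}, {"travel": [30, -8.7, 0], "dr": [0, 0, 0], "claw": 8.7}, {"travel": [33.5, -9.9, 0], "dr": [0, 0, 0], "claw": 8.7}, {"travel": [35.3, -10.6, 0], "dr": [0, 0, 0], "claw": 8.7}, {"travel": [35.3, -10.6, 0], "dr": [0, 0, 0], "claw": 8.7}, {"travel": [35.3, -10.6, 0], "dr": [0, 0, 0], "claw": 8.7}]'

```text
time_s: 43.98
tool_pos: [0.4941, 0.3321, 0.2697]
tool_rot: [-179.9, 0.0, 82.3]
force: [-0.3, 0.2, -0.5]
grip_width: 0.0869
```

Run:
```python
from h import *
o=env.get_obs();print(o['tool_rot'],o['tool_pos'],o['grip_width'])
tools((.4956,.3315,.1000,82))
snap('top','t5.png',(195,105,345,225),5)
```

```text
[-1.79920143e+02  3.39213831e-02  8.22618685e+01] [0.49411466 0.33205349 0.26968365] 0.08693740949958177
(0.4956, 0.3315, 0.1, 82) travel [-0.03, 0.15, 16.97] drz 0.26
```

View pics/t5.png

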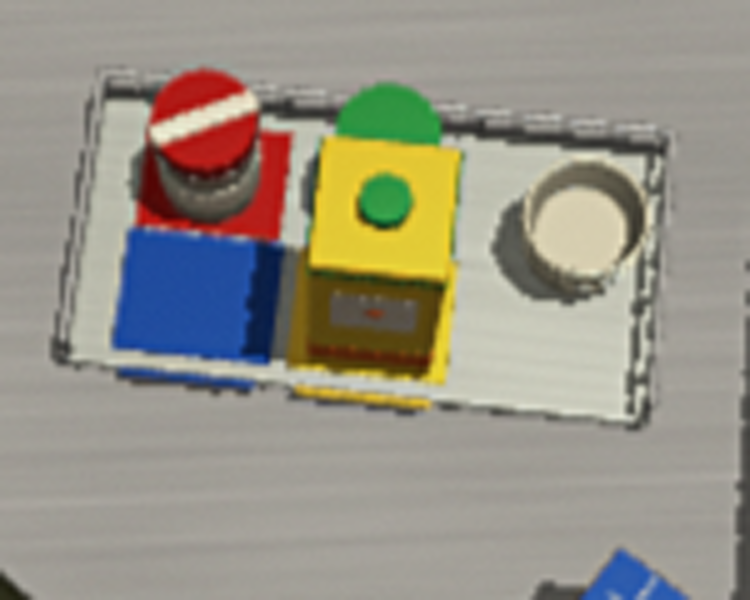

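The crop shows the carton upright on the yellow mark: cap (386,200), and the mark showing on both sides and in front. I'll check the front margin numerically before going on.

Run:
```python
from h import *
im=cv2.imread('pics/t5_raw.png'); m=np.array([.5516,-.0335]);a=np.radians(-8);ex=np.array([np.cos(a),np.sin(a)]);ey=np.array([-np.sin(a),np.cos(a)])
for l,dx in(('mark front',-.033),('base front',-.031),('mark back',.033)): print(l,proj('top',[[*(m+ex*dx),.01]]).round(2))
h=cv2.cvtColor(im,cv2.COLOR_BGR2HSV)
for u in(263,267,271,275): print(u,[(v,*im[v,u].tolist()) for v in range(172,184)])
g=cv2.inRange(h,np.array((45,120,50)),np.array((75,255,255)));n,l,s,c=cv2.connectedComponentsWithStats(g)
for i in range(1,n):
    if s[i,4]>40: print(s[i],c[i],onz('top',c[i],.175))
```

```text
mark front [[267.74 179.68]]
base front [[267.82 178.93]]
mark back [[270.12 155.32]]
263 [(172, 13, 68, 86), (173, 15, 69, 87), (174, 12, 51, 87), (175, 10, 35, 82), (176, 10, 43, 81), (177, 12, 60, 82), (178, 11, 73, 93), (179, 59, 131, 143), (180, 167, 189, 189), (181, 191, 199, 196), (182, 156, 175, 178), (183, 79, 175, 204)]
267 [(172, 14, 68, 88), (173, 15, 70, 87), (174, 13, 62, 86), (175, 12, 41, 81), (176, 9, 33, 80), (177, 11, 56, 79), (178, 8, 74, 92), (179, 54, 179, 202), (180, 164, 203, 208), (181, 191, 199, 197), (182, 191, 198, 196), (183, 109, 160, 176)]
271 [(172, 12, 68, 87), (173, 14, 70, 88), (174, 15, 70, 88), (175, 12, 52, 90), (176, 11, 36, 83), (177, 9, 47, 79), (178, 10, 67, 86), (179, 31, 131, 153), (180, 103, 173, 185), (181, 176, 197, 198), (182, 191, 200, 196), (183, 151, 174, 177)]
275 [(172, 16, 68, 86), (173, 16, 70, 88), (174, 15, 69, 88), (175, 16, 67, 106), (176, 11, 44, 92), (177, 10, 38, 81), (178, 10, 57, 79), (179, 12, 76, 94), (180, 58, 164, 183), (181, 167, 198, 202), (182, 194, 202, 198), (183, 191, 200, 198)]
[262 122  21  12 184] [272.64130435 127.90217391] [ 0.58886194 -0.03841363  0.175     ]
[267 140  10  10  85] [271.55294118 144.63529412] [ 0.54991876 -0.03413339  0.175     ]
```

At column 267 the carton's base edge is at row ~178.7 (predicted 178.9 when centred), so it's centred. Next, the box.

Call:
send_rows --series '[{"travel": [0, 0.1, 2], "dr": [0, 0, 0], "claw": 8.7}, {"travel": [0, 0.1, 4.5], "dr": [0, 0, 0], "claw": 8.7}, {"travel": [0, 0.1, 7], "dr": [0, 0, 0], "claw": 8.7}, {"travel": [0, 0.1, 9.5], "dr": [0, 0, 0], "claw": 8.7}, {"travel": [0, 0.1, 12], "dr": [0, 0, 0], "claw": 8.7}, {"travel": [0, 0.1, 14.2], "dr": [0, 0, 0], "claw": 8.7}, {"travel": [0, 0.1, 15.8], "dr": [0, 0, 0], "claw": 8.7}, {"travel": [0, 0.1, 16.6], "dr": [0, 0, 0], "claw": 8.7}, {"travel": [0, 0.1, 16.8], "dr": [0, 0, 0], "claw": 8.7}, {"travel": [0, 0.1, 16.8], "dr": [0, 0, 0], "claw": 8.7}, {"travel": [0, 0.1, 16.8], "dr": [0, 0, 0], "claw": 8.7}]'

```text
time_s: 44.95
tool_pos: [0.4973, 0.3306, 0.1035]
tool_rot: [179.9, -0.0, 82.0]
force: [-0.4, -0.2, 0.5]
grip_width: 0.087
```

Call:
send_rows --grip_force 25 --series '[{"travel": [0, 0, 0], "dr": [0, 0, 0], "claw": 7}, {"travel": [0, 0, 0], "dr": [0, 0, 0], "claw": 6.4}, {"travel": [0, 0, 0], "dr": [0, 0, 0], "claw": 6.2}, {"travel": [0, 0, 0], "dr": [0, 0, 0], "claw": 6}, {"travel": [0, 0, 0], "dr": [0, 0, 0], "claw": 5.8}, {"travel": [0, 0, 0], "dr": [0, 0, 0], "claw": 5.5}, {"travel": [0, 0, 0], "dr": [0, 0, 0], "claw": 5}, {"travel": [0, 0, 0], "dr": [0, 0, 0], "claw": 5}, {"travel": [0, 0, 0], "dr": [0, 0, 0], "claw": 5}]'

```text
time_s: 45.7
tool_pos: [0.4961, 0.3309, 0.1026]
tool_rot: [-180.0, 0.0, 82.1]
force: [-1.3, -0.2, 3.2]
grip_width: 0.0598
```

Call:
send_rows --series '[{"travel": [0, 0, -0.5], "dr": [0, 0, 0], "claw": 5}, {"travel": [0, 0, -1.5], "dr": [0, 0, 0], "claw": 5}, {"travel": [0, 0, -3.5], "dr": [0, 0, 0], "claw": 5}, {"travel": [0, 0, -6], "dr": [0, 0, 0], "claw": 5}, {"travel": [0, 0, -8.5], "dr": [0, 0, 0], "claw": 5}, {"travel": [0, 0, -11], "dr": [0, 0, 0], "claw": 5}, {"travel": [0, 0, -13.5], "dr": [0, 0, 0], "claw": 5}, {"travel": [0, 0, -15], "dr": [0, 0, 0], "claw": 5}, {"travel": [0, 0, -15.6], "dr": [0, 0, 0], "claw": 5}, {"travel": [0, 0, -15.6], "dr": [0, 0, 0], "claw": 5}, {"travel": [0, 0, -15.6], "dr": [0, 0, 0], "claw": 5}]'

```text
time_s: 46.62
tool_pos: [0.4961, 0.3303, 0.2576]
tool_rot: [-180.0, 0.1, 82.0]
force: [-0.2, -0.0, -4.5]
grip_width: 0.0601
```

```bash
python3 -c "
from h import *
o=env.get_obs();print(o['tool_rot'],o['tool_pos'],o['grip_width'],o['force'])
tools((.5645,.056,.255,82))"
```

```text
[-1.79960481e+02  5.93482810e-02  8.20471420e+01] [0.49607703 0.33028132 0.25760453] 0.06011555717236559 [-0.22076123 -0.01390563 -4.49229869]
(0.5645, 0.056, 0.255, 82) travel [-26.22, 10.57, 0.26] drz 0.05
```

Call:
send_rows --series '[{"travel": [-1.3, 0.5, 0], "dr": [0, 0, 0], "claw": 5}, {"travel": [-3.8, 1.5, 0], "dr": [0, 0, 0], "claw": 5}, {"travel": [-7, 2.8, 0], "dr": [0, 0, 0], "claw": 5}, {"travel": [-10.3, 4.2, 0], "dr": [0, 0, 0], "claw": 5}, {"travel": [-13.5, 5.5, 0], "dr": [0, 0, 0], "claw": 5}, {"travel": [-16.8, 6.8, 0], "dr": [0, 0, 0], "claw": 5}, {"travel": [-20, 8.1, 0], "dr": [0, 0, 0], "claw": 5}, {"travel": [-23, 9.3, 0], "dr": [0, 0, 0], "claw": 5}, {"travel": [-25.2, 10.2, 0], "dr": [0, 0, 0], "claw": 5}, {"travel": [-26.3, 10.6, 0], "dr": [0, 0, 0], "claw": 5}, {"travel": [-26.3, 10.6, 0], "dr": [0, 0, 0], "claw": 5}, {"travel": [-26.3, 10.6, 0], "dr": [0, 0, 0], "claw": 5}]'

```text
time_s: 47.62
tool_pos: [0.5642, 0.0561, 0.2572]
tool_rot: [-179.9, -0.1, 82.0]
force: [-0.6, 1.4, -3.9]
grip_width: 0.0595
```

Call:
send_rows --series '[{"travel": [0, 0, 1], "dr": [0, 0, 0], "claw": 5}, {"travel": [0, 0, 3], "dr": [0, 0, 0], "claw": 5}, {"travel": [0, 0, 5.5], "dr": [0, 0, 0], "claw": 5}, {"travel": [0, 0, 8], "dr": [0, 0, 0], "claw": 5}, {"travel": [0, 0, 10], "dr": [0, 0, 0], "claw": 5}, {"travel": [0, 0, 11.5], "dr": [0, 0, 0], "claw": 5}, {"travel": [0, 0, 12.2], "dr": [0, 0, 0], "claw": 5}, {"travel": [0, 0, 12.5], "dr": [0, 0, 0], "claw": 5}, {"travel": [0, 0, 12.5], "dr": [0, 0, 0], "claw": 5}, {"travel": [0, 0, 12.5], "dr": [0, 0, 0], "claw": 5}]'

```text
time_s: 48.45
tool_pos: [0.5655, 0.0565, 0.1343]
tool_rot: [179.9, -0.0, 82.1]
force: [0.3, 0.6, -4.6]
grip_width: 0.0602
```

```bash
python3 -c "
from h import *
o=env.get_obs();print(o['tool_rot'],o['tool_pos'],o['grip_width'],o['force'])
tools((.5647,.055,.112,82))"
```

```text
[ 1.79920413e+02 -2.75314258e-02  8.21196133e+01] [0.56546727 0.05653619 0.1342768 ] 0.06020631458243903 [ 0.2739898   0.60555668 -4.61545142]
(0.5647, 0.055, 0.112, 82) travel [-0.16, -0.05, 2.23] drz 0.12
```

Call:
send_rows --series '[{"travel": [-0.1, 0, 0.5], "dr": [0, 0, 0], "claw": 5}, {"travel": [-0.1, 0, 1], "dr": [0, 0, 0], "claw": 5}, {"travel": [-0.1, 0, 1.5], "dr": [0, 0, 0], "claw": 5}, {"travel": [-0.1, 0, 1.9], "dr": [0, 0, 0], "claw": 5}, {"travel": [-0.1, 0, 2.1], "dr": [0, 0, 0], "claw": 5}, {"travel": [-0.1, 0, 2.2], "dr": [0, 0, 0], "claw": 5}, {"travel": [-0.1, 0, 2.2], "dr": [0, 0, 0], "claw": 5}, {"travel": [-0.1, 0, 2.2], "dr": [0, 0, 0], "claw": 5}]'

```text
time_s: 49.12
tool_pos: [0.5649, 0.0546, 0.1115]
tool_rot: [180.0, -0.0, 82.1]
force: [-0.0, 0.2, -4.4]
grip_width: 0.06
```

Call:
send_rows --series '[{"travel": [0, 0, 0.05], "dr": [0, 0, 0], "claw": 5}, {"travel": [0, 0, 0.1], "dr": [0, 0, 0], "claw": 5}, {"travel": [0, 0, 0.15], "dr": [0, 0, 0], "claw": 5}, {"travel": [0, 0, 0.15], "dr": [0, 0, 0], "claw": 5}, {"travel": [0, 0, 0.15], "dr": [0, 0, 0], "claw": 5}]'

```text
time_s: 49.53
tool_pos: [0.5648, 0.0546, 0.1099]
tool_rot: [-180.0, 0.0, 82.0]
force: [-0.1, 0.1, -4.8]
grip_width: 0.06
```

Call:
send_rows --series '[{"travel": [0, 0, 0.04], "dr": [0, 0, 0], "claw": 5}, {"travel": [0, 0, 0.08], "dr": [0, 0, 0], "claw": 5}, {"travel": [0, 0, 0.1], "dr": [0, 0, 0], "claw": 5}, {"travel": [0, 0, 0.1], "dr": [0, 0, 0], "claw": 5}]'

```text
time_s: 49.87
tool_pos: [0.5649, 0.0547, 0.1095]
tool_rot: [180.0, 0.0, 82.1]
force: [-2.0, 0.1, 1.2]
grip_width: 0.0598
```

Call:
send_rows --series '[{"travel": [0, 0, 0], "dr": [0, 0, 0], "claw": 6.2}, {"travel": [0, 0, 0], "dr": [0, 0, 0], "claw": 7}, {"travel": [0, 0, 0], "dr": [0, 0, 0], "claw": 8.7}, {"travel": [0, 0, 0], "dr": [0, 0, 0], "claw": 8.7}, {"travel": [0, 0, 0], "dr": [0, 0, 0], "claw": 8.7}, {"travel": [0, 0, -1], "dr": [0, 0, 0], "claw": 8.7}, {"travel": [0, 0, -3.5], "dr": [0, 0, 0], "claw": 8.7}, {"travel": [0, 0, -7], "dr": [0, 0, 0], "claw": 8.7}, {"travel": [0, 0, -11], "dr": [0, 0, 0], "claw": 8.7}, {"travel": [0, 0, -14], "dr": [0, 0, 0], "claw": 8.7}, {"travel": [0, 0, -15.5], "dr": [0, 0, 0], "claw": 8.7}, {"travel": [0, 0, -15.5], "dr": [0, 0, 0], "claw": 8.7}]'

```text
time_s: 50.87
tool_pos: [0.5671, 0.0554, 0.2694]
tool_rot: [179.5, -0.1, 82.1]
force: [0.6, 0.8, -0.5]
grip_width: 0.087
```

Call:
send_rows --series '[{"travel": [1.3, -0.5, 0], "dr": [0, 0, 0], "claw": 8.7}, {"travel": [4, -1.5, 0], "dr": [0, 0, 0], "claw": 8.7}, {"travel": [7.5, -3, 0], "dr": [0, 0, 0], "claw": 8.7}, {"travel": [11, -4.5, 0], "dr": [0, 0, 0], "claw": 8.7}, {"travel": [14.5, -6, 0], "dr": [0, 0, 0], "claw": 8.7}, {"travel": [18, -7.5, 0], "dr": [0, 0, 0], "claw": 8.7}, {"travel": [21, -8.5, 0], "dr": [0, 0, 0], "claw": 8.7}, {"travel": [24, -9.8, 0], "dr": [0, 0, 0], "claw": 8.7}, {"travel": [26, -10.5, 0], "dr": [0, 0, 0], "claw": 8.7}, {"travel": [26, -10.5, 0], "dr": [0, 0, 0], "claw": 8.7}, {"travel": [26, -10.5, 0], "dr": [0, 0, 0], "claw": 8.7}]'

```text
time_s: 51.78
tool_pos: [0.4944, 0.3286, 0.2625]
tool_rot: [-179.8, 0.1, 82.3]
force: [1.5, 0.3, 0.1]
grip_width: 0.0872
```

Run:
```python
from h import *
snap('top','t6.png',(195,105,345,225),5); snap('side','s6.png',(130,100,390,330),3)
im=cv2.imread('pics/t6_raw.png'); m=np.array([.5647,.0551]);a=np.radians(-8);ex=np.array([np.cos(a),np.sin(a)])
print(proj('top',[[*(m+ex*-.033),.01],[*(m+ex*-.030),.01]]))
for u in(229,233,237): print(u,[(v,*im[v,u].tolist()) for v in range(171,182)])
h=cv2.cvtColor(im,cv2.COLOR_BGR2HSV); g=cv2.inRange(h,np.array((105,150,110)),np.array((125,255,255)));n,l,s,c=cv2.connectedComponentsWithStats(g)
for i in range(1,n):
    if s[i,4]>40: print(s[i],c[i])
```

```text
[[232.90014679 176.07677263]
 [233.03359031 174.95841932]]
229 [(171, 69, 81, 89), (172, 68, 80, 88), (173, 67, 80, 89), (174, 70, 77, 83), (175, 127, 84, 65), (176, 169, 171, 166), (177, 179, 197, 198), (178, 185, 205, 206), (179, 146, 124, 114), (180, 125, 64, 33), (181, 87, 69, 64)]
233 [(171, 77, 91, 100), (172, 69, 80, 88), (173, 66, 79, 86), (174, 67, 75, 84), (175, 110, 80, 64), (176, 160, 146, 131), (177, 178, 190, 186), (178, 178, 197, 198), (179, 151, 143, 132), (180, 150, 82, 49), (181, 100, 66, 56)]
237 [(171, 80, 87, 92), (172, 71, 82, 89), (173, 67, 78, 86), (174, 66, 78, 86), (175, 68, 66, 67), (176, 123, 79, 57), (177, 171, 174, 172), (178, 182, 199, 200), (179, 182, 199, 199), (180, 150, 121, 108), (181, 115, 66, 43)]
[463  45  49 156 240] [480.05833333 134.625     ]
[218 130  27  13 254] [231.3976378  136.17322835]
[216 143  28  14 285] [229.72280702 149.65614035]
[309 216  16  18 129] [316.25581395 224.08527132]
[317 221  16  19 130] [324.50769231 230.25384615]
```

View pics/t6.png

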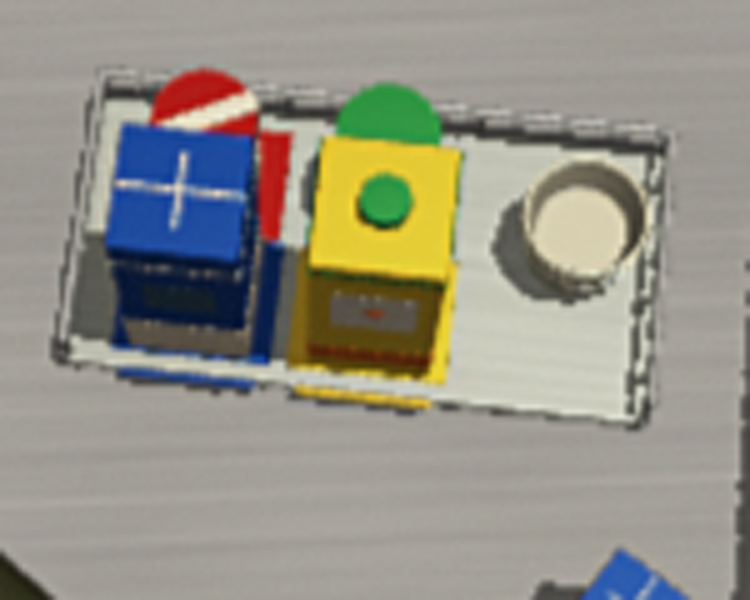

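View pics/s6.png

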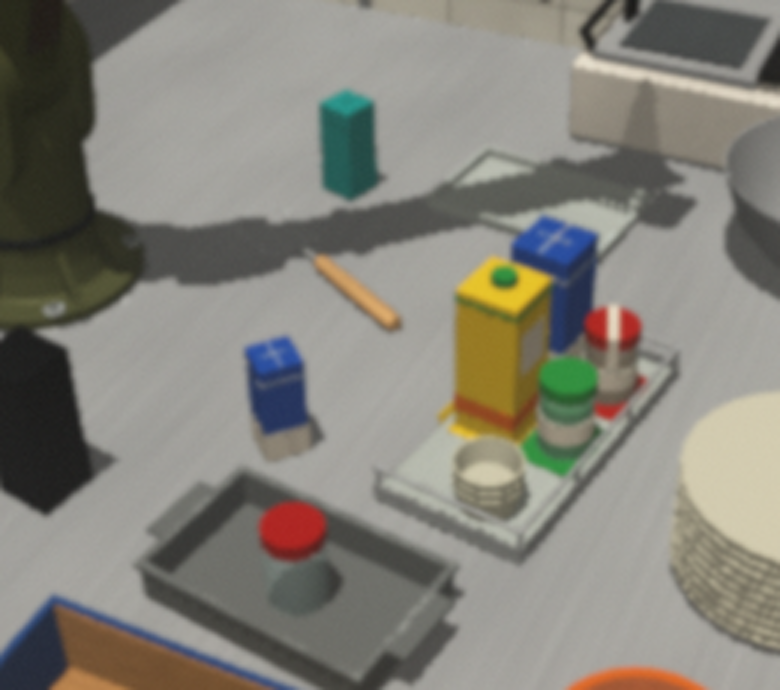

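Both views agree. The box is centred on blue (front edge at row ~175, predicted 175.0) and the carton is on yellow. The sealed jar stands on red behind them, the empty jar is in the tub at (293,555), and the tray is empty. The arm is touching nothing.

```bash
python3 -c "
from h import *
print(env.get_obs()['time_s']); print(env.sign_off())"
```

```text
51.8833
the job is handed in; nothing more can be done
None
```

The job is finished and handed in at 51.9 s of the 128 s allowed. I moved the blue box and yellow carton to the tray and stood the empty jar in the tub. The sealed fresh jar then went on the red mark, and the carton and box went back in front on their own marks.

- **Upright and in place:** In the last top and side pictures every item stands upright. The green-lidded jar is where it started, the tray is empty, and the arm is clear of everything.
- **Centring:** The front base edges of both packs are within about half a pixel of where they should be. Side margins look even to about 1 mm. The fresh jar's lid appears within 2 pixels, in the enlarged crop, of where the old jar's lid was.
- **Set-downs:** Every item was lowered to contact. The highest force read at a set-down was 6 N.
- **One disagreement:** Before the first move, the two cameras together put the carton's cap 6 mm too low (168.5 mm against a known 175 mm). I used the top view with the known heights instead, and every grasp width matched the given sizes.

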